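# Prove the stop button, then reset

### The job

Test the bench's stop button: with the fingertips, press the three-lobed stop head all the way in until it stays latched by itself, then push against its lobes to turn it clockwise (seen from above) until it pops out again, and finally press the small flat reset button fully down and let it come back. Work gently, without ramming, and grip or pick up nothing; do not press the smooth round stop head and leave the loose things on the bench where they are.

Things in the scene. Friction and masses are not known exactly. Their poses are not given: they have to be found in the camera images.
- stop_station: the stop station: grey square box 104x104 mm (112 mm at its foot flange), 50 mm high, screwed to the bench, carrying the three-lobed black stop head. Origin: centre of its underside, under the head's axis; z up. With the head unturned its three lobes point along +x of this frame and 120 and 240 degrees from it
- stop_top (a point): centre of the top of the three-lobed stop head, on its axis; 94.5 mm above the bench when out, 86.5 mm when latched in. The head is 22 mm thick: a round hub of radius 27 mm with three lobes, each a rounded finger 22 mm wide whose round end (radius 11 mm) is centred 38 mm from the axis, so they reach 49 mm. Lobes stand clear of the box top by 22 mm when out and 14 mm when in (a collar of radius 25 mm is under the hub). This point's x axis stays along one lobe as the head turns
- stop_plunger (a joint): how far the stop head is pressed in, m: 0 out, 0.008 fully in and latched. Straight down; a toggle spring resists with about 5 N at first, less as it goes, and past about 5 mm it snaps in and stays in by itself, down on a firm stop
- stop_twist (a joint): turn of the stop head, rad, clockwise seen from above: 0 at rest, up to 0.9. A weak spring (0.02 to 0.045 N m) turns it back to 0 when let go. When the head is in, turning it lifts it by a cam; from about 0.35 to 0.55 rad it snaps out by itself. The push needed on a lobe is 1 to 3 N
- reset_button_top (a point): centre of the top of the reset button: flat round black button, 30 mm across, in a steel ring on a smaller grey box 72x72 mm (80 mm at its foot), 50 mm high; 68 mm above the bench when out
- reset_button (a joint): travel of the reset button, m: 0 out, 0.006 fully down (1.4 N at first, 4.5 N at the end); springs back when let go
- round_top (a point): centre of the top of the other machine's stop: smooth round black mushroom head, 92 mm across, no lobes, 94.5 mm above the bench, on a grey box like the stop station's. Not to be pressed
- round_head (a joint): how far the round head is pressed, m: 0 out (as it must stay), 0.008 in
- wood_block: plain brown hardwood block, 40x85x34 mm, lying. Loose; not part of the job. Origin: centre of its underside
- masking_tape: beige roll of paper tape lying flat, 68 mm across, 24 mm high. Loose; not part of the job. Origin: centre of its underside
- paint_jar: dark screw-cap jar, 48 mm across, 66 mm high, standing. Loose; not part of the job. Origin: centre of its underside
- paint_brush: thin dark paint brush lying flat, 147x9x9 mm, long axis x. Loose; not part of the job. Origin: centre of its underside
- spray_can: grey spray can with a blue cap, 53 mm across, 172 mm high, standing. Loose; not part of the job. Origin: centre of its underside

How it is judged:
By the outcome, as a careful person would: the job done as asked, in the order asked, and still so for the second after the job is handed in, with the robot touching nothing.
It also fails if it takes over 54 s, if anything falls off the work surface, if the arm or the gripper's body presses on something with over 40 N, if the wrist force passes 120 N, or if a joint passes its speed limit or range.

### The arm

A 6-joint arm with a two-finger parallel gripper is mounted at the origin on a cart in front of the work surface, level with it; the furniture and walls round the work are solid. World frame = base frame: x ahead of the robot, y to its left, z up, the work surface at z = 0. Lengths are in m, angles in rad, forces in N, time in s.
With the tool pointing down it reaches from about 0.225 to 0.725 m from the base axis. Payload 3.1 kg.
Tool frame: the origin (TCP) lies on the mounting face of the last link; the fingertips stand 173 mm ahead of it and the grasp point (between the pads) lies 155 mm ahead of it (finger_overhang is the distance from the TCP to the fingertips, in m); z points along the fingers, y is the direction in which the jaws open and shut (so a half turn about z gives the same grasp; the last joint's range is limited). The gripper opens to 85 mm and grips with 20 to 120 N. Pads are 22 mm wide; open, the fingers measure 114 mm over their backs; the gripper's body (76 mm by 85 mm) begins 54 mm behind the grasp point. The pads swing forward as they close: fully open they stand 13 mm farther back than shut.
Start: joints at [1.145, 0.048, 0.099, 1.622, 0, 1.443], TCP at [0.154, 0.502, 0.405] pointing down, gripper open.
Joint ranges: [-2.91, 2.91], [-0.99, 1.94], [-1.21, 1.42], [-2.12, 2.29], [-1.49, 1.47], [-3.14, 3.14]. Speed limits (rad/s): [2.79, 2.79, 3.14, 3.14, 3.14, 3.14].

### API

Orientations are given as a unit quaternion [x, y, z, w].
In Python, from plant import * gives the robot as it stands.
- The arm moves only by the shell command python3 -m jog 'ROWS' [FORCE]. ROWS is JSON, a list of rows, each an object of numbers: "x", "y", "z": the shift along the tool's x, y, z in m; "yaw": the turn about the tool's z in degrees; "gripper": the opening, from 0 (shut) to 1 (fully open). In form: [{"x": .., "y": .., "z": .., "yaw": .., "gripper": ..}, ...]. A call has 1 to 8 rows; each row is the pose to reach, as a shift and turn from the pose measured when the call began, along the tool's axes at that moment; what a row does not reach only later rows make up. A row lasts 1/8 s, in which the tool goes at most 62.5 mm and 10.7 degrees, less where a joint would pass 70% of its speed; a pose out of reach is approached as far as the arm can. A call with a gripper value outside its range is refused whole. The fingers move at their own pace and stop on an object; FORCE is the grip in N (left out, the last holds). Time passes only in rows, so rows that repeat a pose let the fingers close. It gives the time, the measured TCP pose, the force and the opening at its end, in the units of the state.
- sense(): the state, without advancing time (a new reading comes with each control period).
- capture(name): name is "scene" or "top" or "wrist"; returns the picture (400x640x3 uint8, red, green, blue); there is no depth.
- camera_info(name): a dict with "camera_matrix" (3x3 intrinsics, pixels), "pose" (4x4, takes a point from camera to world coordinates). Camera axes: x right, y up, looking along -z (the intrinsics and any distortion apply to the point x, -y, -z); pixel columns grow to the right and rows downward; lengths in m; the calibration is good to about 2 mm. A picture is of the moment at which its call begins: read the wrist's pose just before it. camera_info takes no time and is no camera call; for the wrist camera it gives the pose at the moment of the call.
- close_job(): hands the job in, once; it reports no verdict.
The state is a dict: "time": time; "joints": joint angles; "qd": joint speeds; "effort": joint torques, N m; "position": TCP position; "orientation": TCP orientation; "contact_force": force on the tool from outside, world axes, zero at the start; "moment": the same for the moment, N m; "opening": finger opening in m.
Only numpy, scipy, OpenCV 4.12 (cv2) and the standard library are available. Lean on these libraries where they do the work, as an engineer would, in place of code of your own. Each camera call takes 0.05 s, during which the arm holds its last target.

## Working session

There is one attempt and no reset: what is moved stays moved. The work goes in short steps, Python scripts to look and compute and a shell command to move; the robot and the scene stay as the last step left them, time stands still between calls to the robot, and variables do not carry over. Pictures are saved under pics/ and viewed, and the job is handed in when it is done.

```bash
ls; mkdir -p pics
python3 - <<'E'
from plant import *
import cv2
print(sense())
for n in ["scene","top","wrist"]:
    i=camera_info(n); print(n,i)
    cv2.imwrite(f"pics/{n}0.png",capture(n)[:,:,::-1])
E
```

```text
pics
{'time': 0.0, 'joints': array([1.14518367e+00, 4.87718454e-02, 9.75916900e-02, 1.62199905e+00,
       2.99150371e-05, 1.44301009e+00]), 'qd': array([-0.00024827, -0.00030227,  0.00021625,  0.00013423, -0.00083177,
       -0.00029088]), 'effort': array([-6.74906423e-04, -3.38788462e+01,  3.20012784e+01,  2.03274545e-02,
       -2.13223939e-04,  4.54545415e-06]), 'position': array([0.15397496, 0.50170278, 0.40350262]), 'orientation': array([ 1.48363370e-01,  9.88932197e-01, -1.14203164e-03, -3.39867937e-04]), 'contact_force': array([ 0.00590243,  0.1631158 , -0.21675698]), 'moment': array([0.0466844 , 0.05583671, 0.00929638]), 'opening': 0.08551401389242444}
scene {'camera_matrix': array([[434.6006181 ,   0.        , 321.38664428],
       [  0.        , 434.6006181 , 205.33917284],
       [  0.        ,   0.        ,   1.        ]]), 'pose': array([[ 0.85821851,  0.39536521, -0.32733369,  0.25064552],
       [-0.51313964,  0.6760204 , -0.52885171, -0.55229106],
       [ 0.01219468,  0.62183822,  0.78305078,  0.89279639],
       [ 0.        ,  0.        ,  0.        ,  1.        ]]
[... 166 characters left out ...]
.        ]]), 'pose': array([[ 0.02860124,  0.99241417, -0.11956626,  0.40930087],
       [-0.99946533,  0.02649643, -0.01915689,  0.00297845],
       [-0.01584349,  0.12005024,  0.99264139,  1.3163254 ],
       [ 0.        ,  0.        ,  0.        ,  1.        ]])}
wrist {'camera_matrix': array([[281.63361673,   0.        , 319.50201451],
       [  0.        , 281.63361673, 200.76944688],
       [  0.        ,   0.        ,   1.        ]]), 'pose': array([[ 0.29367781, -0.91174839, -0.2871728 ,  0.08068353],
       [ 0.95590253,  0.27950752,  0.09014374,  0.52336371],
       [-0.00192145, -0.30098242,  0.95362775,  0.373361  ],
       [ 0.        ,  0.        ,  0.        ,  1.        ]])}
```

View pics/top0.png

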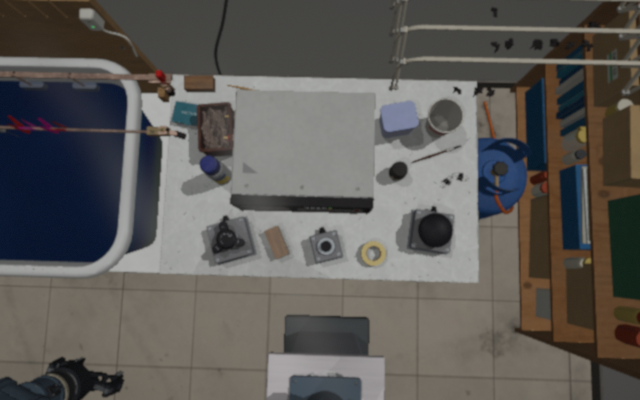

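View pics/scene0.png

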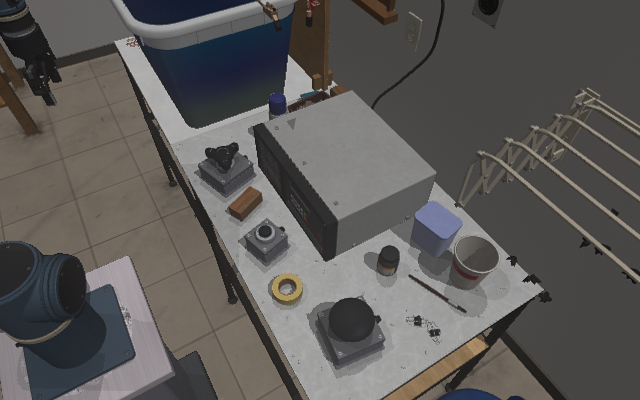

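View pics/wrist0.png

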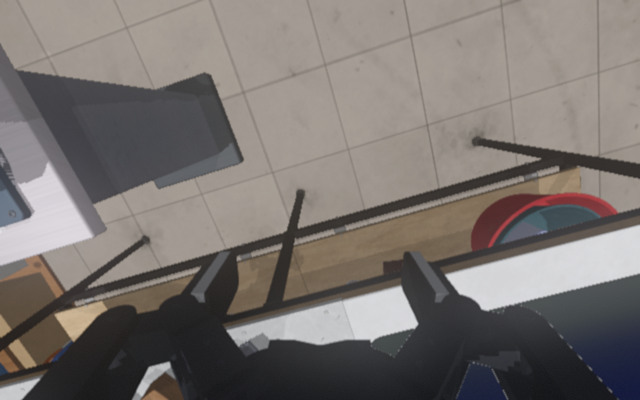

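The top view shows the lobed station near (228,240), the reset near (325,246) and the round head near (435,231). A big oven stands behind them. I'll enlarge these next.

```bash
cat > h.py <<'E'
import numpy as np, cv2
from plant import *
def ray(n,u,v,z,ci=None):
    i=ci or camera_info(n);K=i["camera_matrix"];P=np.array(i["pose"])
    d=np.array([(u-K[0,2])/K[0,0],-(v-K[1,2])/K[1,1],-1]);d=P[:3,:3]@d;o=P[:3,3]
    return o+d*(z-o[2])/d[2]
def proj(n,p,ci=None):
    i=ci or camera_info(n);K=i["camera_matrix"];P=np.array(i["pose"])
    c=P[:3,:3].T@(np.array(p)-P[:3,3]);c=c/-c[2]
    return np.array([K[0,0]*c[0]+K[0,2],-K[1,1]*c[1]+K[1,2]])
def crop(src,dst,u0,v0,w,h,s):
    im=cv2.imread(src)[v0:v0+h,u0:u0+w];im=cv2.resize(im,None,fx=s,fy=s,interpolation=cv2.INTER_CUBIC)
    im=cv2.convertScaleAbs(im,alpha=1.6,beta=20)
    for k in range(0,w,10):
        cv2.line(im,(k*s,0),(k*s,6),(0,0,255),1); cv2.putText(im,str(u0+k),(k*s,16),0,.35,(0,0,255))
    for k in range(0,h,10):
        cv2.line(im,(0,k*s),(6,k*s),(0,0,255),1); cv2.putText(im,str(v0+k),(8,k*s+4),0,.35,(0,0,255))
    cv2.imwrite(dst,im)
E
python3 - <<'E'
from h import *
crop("pics/top0.png","pics/t1.png",195,205,80,60,10)
crop("pics/scene0.png","pics/s1.png",190,130,110,70,7)
crop("pics/top0.png","pics/t2.png",300,220,60,50,11)
for n,u,v,z in [("top",228,240,.09),("top",325,246,.068),("top",435,231,.09)]: print(ray(n,u,v,z))
E
```

```text
[0.45278155 0.26603769 0.09      ]
[0.44487749 0.01080546 0.068     ]
[ 0.49144647 -0.2760135   0.09      ]
```

View pics/t1.png

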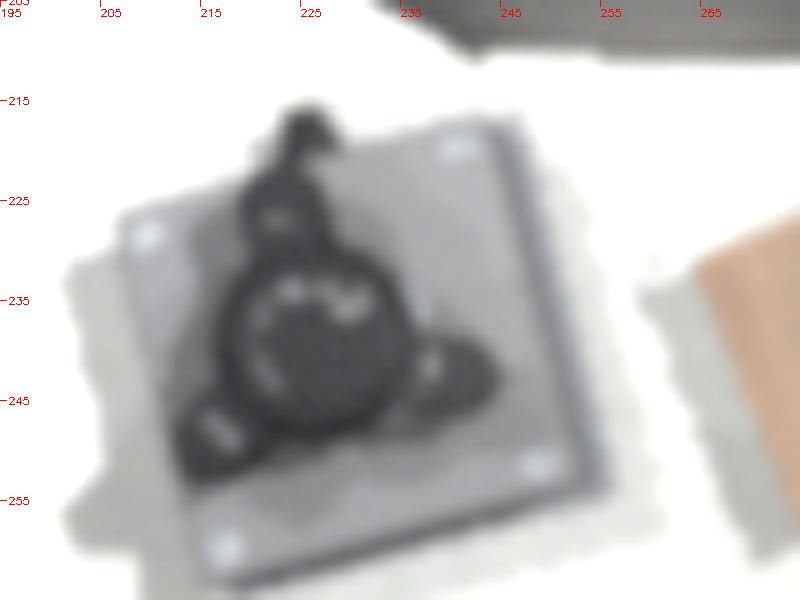

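View pics/s1.png

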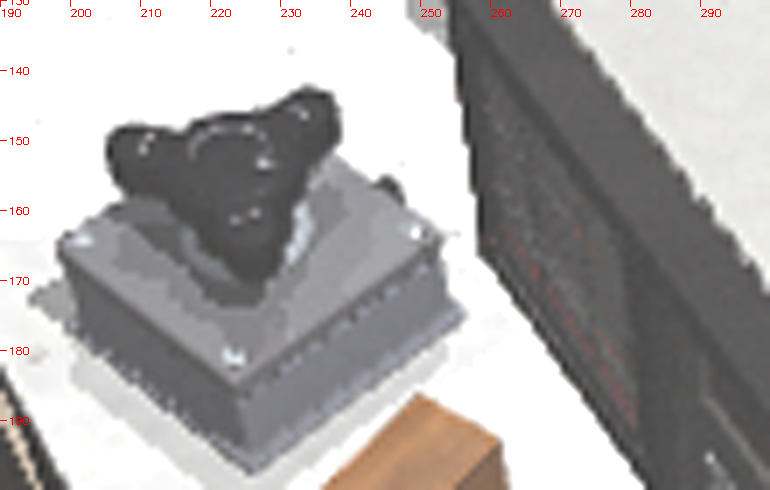

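View pics/t2.png

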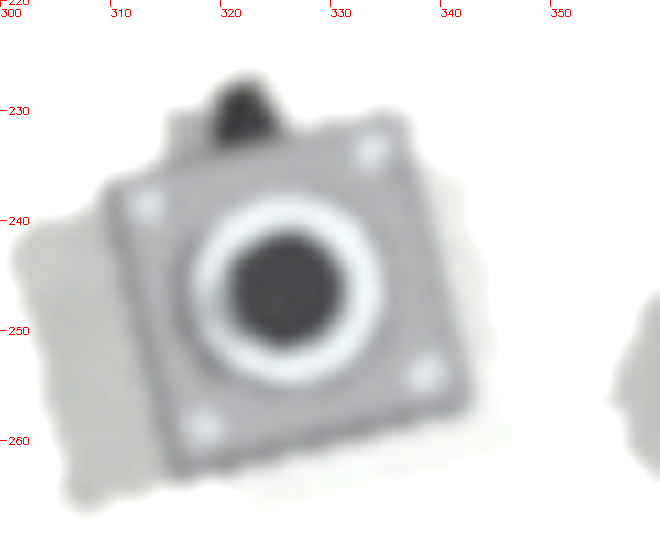

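Run:
```python
from h import *
s=[(209,228.5),(239.5,219.5),(248,251.5),(216.5,260)]
p=np.array([ray("top",*q,.05) for q in s]);c=p.mean(0);print(p,c)
e=[p[1]-p[2],p[0]-p[3]];print([np.degrees(np.arctan2(q[1],q[0])) for q in e])
th=np.mean([np.arctan2(q[1],q[0]) for q in e]); print(np.degrees(th))
for q,z in [((226.2,239),.0945),((224,226),.0945),((239,242.3),.0945),((217,248),.0945)]:print(ray("top",*q,z)-c)
s=[(200,164),(222,181),(248,163)]
print([ray("scene",*q,.05) for q in s])
print("scene ctr", (ray("scene",*s[0],.05)+ray("scene",*s[2],.05))/2)
im=cv2.imread("pics/top0.png"); im2=cv2.imread("pics/scene0.png")
def ov(im,n,s=1):
  out=cv2.resize(im,None,fx=10,fy=10,interpolation=cv2.INTER_CUBIC)
  def pl(pts,col):
    q=np.array([(proj(n,P)+.5)*10 for P in pts]).astype(int);cv2.polylines(out,[q],True,col,2)
  R=lambda a:np.array([np.cos(a),np.sin(a),0])
  for k in range(3):
    a=th+k*2*np.pi/3;o=[c[0],c[1],.0925]
    pl([o+.038*R(a)+.011*R(t) for t in np.linspace(0,6.3,30)],(0,255,0))
  pl([np.array([c[0],c[1],.0945])+.027*R(t) for t in np.linspace(0,6.3,40)],(0,255,255))
  pl([np.array([c[0],c[1],.05])+.052*2**.5*R(th+np.pi/4+k*np.pi/2) for k in range(4)],(255,0,255))
  return out
cv2.imwrite("pics/o1.png",ov(im,"top")[2050:2650,1950:2750]);cv2.imwrite("pics/o2.png",ov(im2,"scene")[1350:1950,1850:2650])
b=[(313.5,238.5),(334,233.5),(338.5,254),(318,259)]
b=np.array([ray("top",*q,.05) for q in b]);print("reset",b.mean(0),ray("top",326,246.5,.068),ray("scene",265,232,.068))
```

```text
[[0.48398105 0.32817841 0.05      ]
 [0.51082746 0.24607304 0.05      ]
 [0.42470937 0.21873135 0.05      ]
 [0.39946228 0.30295976 0.05      ]] [0.45474504 0.27398564 0.05      ]
[np.float64(17.614158412015694), np.float64(16.61401096019484)]
17.114084686105265
[ 0.00035655 -0.00404578  0.0445    ]
[0.03427358 0.00355867 0.0445    ]
[-0.00731537 -0.03809963  0.0445    ]
[-0.02378275  0.01884468  0.0445    ]
[array([0.39576658, 0.30113161, 0.05      ]), array([0.42258374, 0.21536682, 0.05      ]), array([0.50764042, 0.24028745, 0.05      ])]
scene ctr [0.4517035  0.27070953 0.05      ]
reset [0.44487013 0.00820963 0.05      ] [0.44362638 0.00810709 0.068     ] [0.44284684 0.00302396 0.068     ]
```

View pics/o1.png

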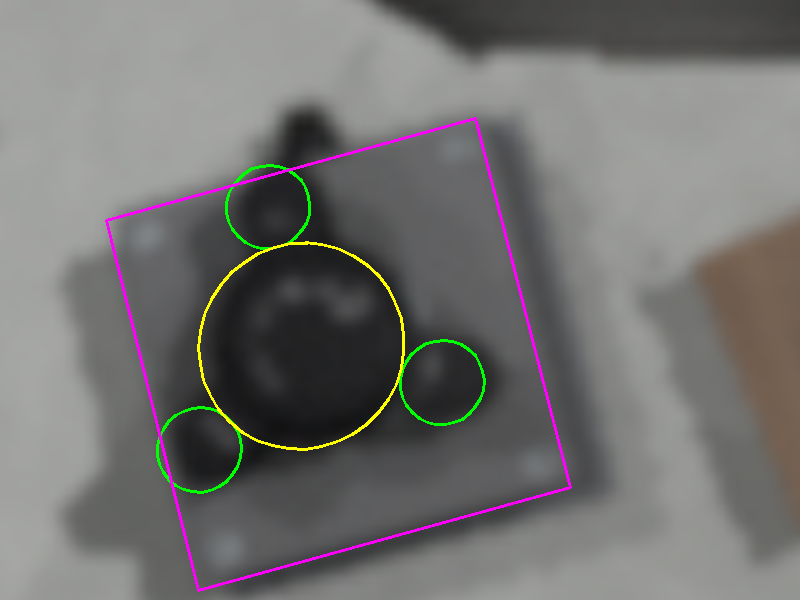

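View pics/o2.png

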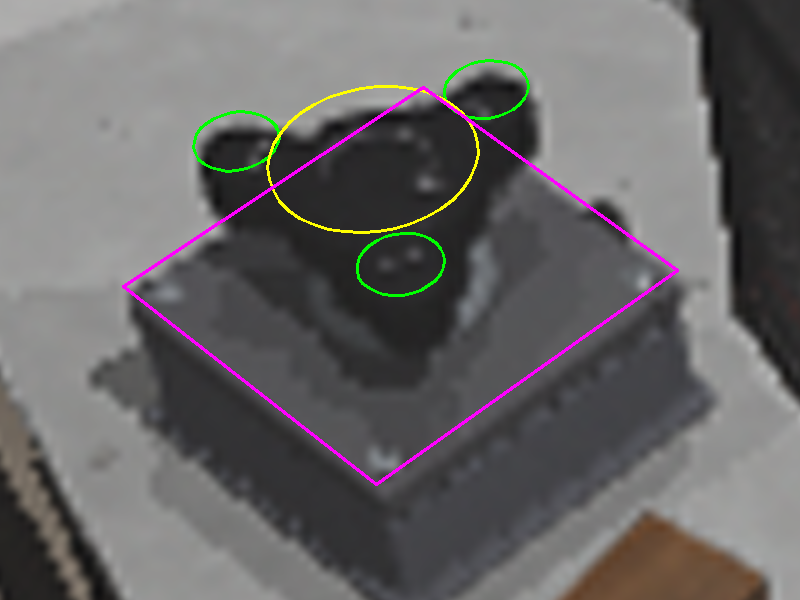

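Run:
```python
from h import *
crop("pics/top0.png","pics/t3.png",180,80,200,140,4)
for n,u,v,z in [("scene",277,93,.172),("top",208,162,.172),("scene",258,166,0),("scene",327,250,0),("top",372,211,0),("top",240,204,0),("scene",255,127,.2),("scene",330,247,.2)]: print(n,u,v,z,ray(n,u,v,z).round(3))
```

```text
scene 277 93 0.172 [0.646 0.322 0.172]
top 208 162 0.172 [0.643 0.309 0.172]
scene 258 166 0 [ 0.542  0.262 -0.   ]
scene 327 250 0 [ 0.565 -0.075  0.   ]
top 372 211 0 [ 0.549 -0.119  0.   ]
top 240 204 0 [0.559 0.256 0.   ]
scene 255 127 0.2 [0.526 0.198 0.2  ]
scene 330 247 0.2 [ 0.503 -0.179  0.2  ]
```

View pics/t3.png

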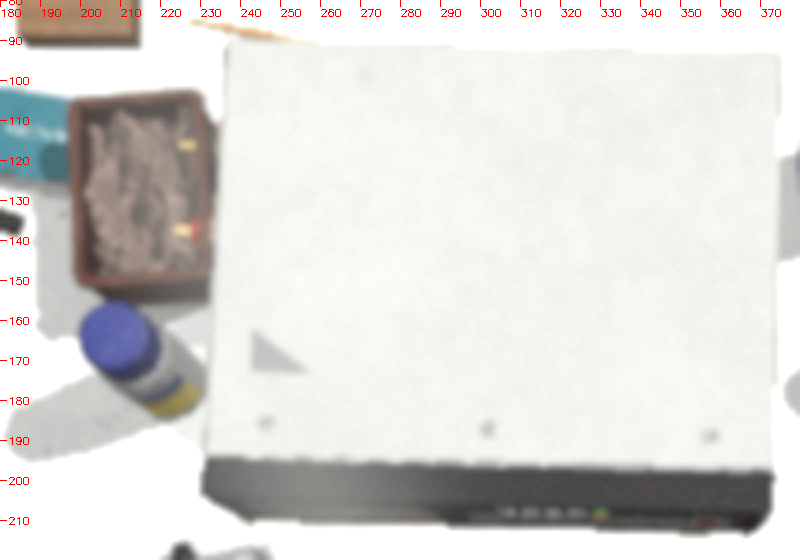

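```bash
python3 -m jog '[{"x":-0.044,"y":-0.0166,"gripper":0},{"x":-0.088,"y":-0.033,"gripper":0},{"x":-0.132,"y":-0.05,"gripper":0},{"x":-0.177,"y":-0.0665,"gripper":0},{"x":-0.221,"y":-0.083,"gripper":0},{"x":-0.265,"y":-0.1,"gripper":0},{"x":-0.31,"y":-0.116,"gripper":0},{"x":-0.334,"y":-0.126,"gripper":0}]' 20
python3 -m jog '[{"x":-0.02,"y":-0.007,"gripper":0},{"x":-0.02,"y":-0.007,"gripper":0}]'
python3 - <<'E'
from h import *
print(sense()); print(camera_info("wrist"))
cv2.imwrite("pics/w1.png",capture("wrist")[:,:,::-1])
cv2.imwrite("pics/top1.png",capture("top")[:,:,::-1])
E
```

```text
{'time': 0.15, 'joints': array([ 1.14523530e+00,  4.86056935e-02,  9.79084503e-02,  1.62200173e+00,
       -2.28444507e-05,  1.44301453e+00]), 'qd': array([-2.74201854e-04, -2.65927418e-03,  4.55712720e-03,  8.63208859e-04,
       -1.62462790e-04,  9.81816200e-05]), 'effort': array([ 1.36062965e-03, -3.39260495e+01,  3.20423448e+01,  1.54347316e-02,
       -1.61893145e-04, -5.60375042e-06]), 'position': array([0.15397063, 0.50174021, 0.40374801]), 'orientation': array([ 1.48340049e-01,  9.88935956e-01, -9.18262965e-04, -2.48870604e-04]), 'contact_force': array([ 0.25160903, -0.23594591,  0.57220759]), 'moment': array([0.02037983, 0.03743241, 0.01416684]), 'opening': 0.08559181709875119}
{'camera_matrix': array([[281.63361673,   0.        , 319.50201451],
       [  0.        , 281.63361673, 200.76944688],
       [  0.        ,   0.        ,   1.        ]]), 'pose': array([[ 0.29367763, -0.91171258, -0.28728665,  0.08069848],
       [ 0.95590312,  0.2795863 ,  0.08989287,  0.52339666],
       [-0.00163504, -0.30101773,  0.95361714,  0.37350442],
       [ 0.        ,  0.        ,  0.        ,  1.        ]])}validation failed for argument at $[0]...
validation failed for argument at $[0]...
```

View pics/w1.png

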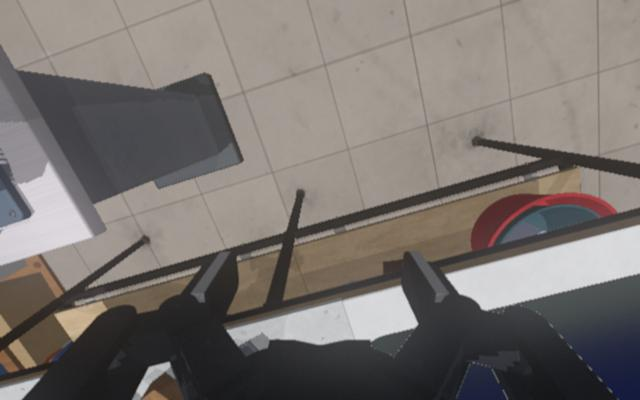

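The move was refused: each row needs all five fields.

```bash
python3 -m jog '[{"x":-0.044,"y":-0.0166,"z":0,"yaw":0,"gripper":0},{"x":-0.088,"y":-0.033,"z":0,"yaw":0,"gripper":0},{"x":-0.132,"y":-0.05,"z":0,"yaw":0,"gripper":0},{"x":-0.177,"y":-0.0665,"z":0,"yaw":0,"gripper":0},{"x":-0.221,"y":-0.083,"z":0,"yaw":0,"gripper":0},{"x":-0.265,"y":-0.1,"z":0,"yaw":0,"gripper":0},{"x":-0.31,"y":-0.116,"z":0,"yaw":0,"gripper":0},{"x":-0.334,"y":-0.126,"z":0,"yaw":0,"gripper":0}]' 20
python3 -m jog '[{"x":-0.02,"y":-0.007,"z":0,"yaw":0,"gripper":0},{"x":-0.02,"y":-0.007,"z":0,"yaw":0,"gripper":0}]'
python3 - <<'E'
from h import *
print(sense()); print(camera_info("wrist"))
cv2.imwrite("pics/w1.png",capture("wrist")[:,:,::-1])
E
```

```text
time: 1.25
position: [0.438, 0.2818, 0.4038]
orientation: [0.149, 0.989, -0.001, -0.0]
contact_force: [-0.1, 0.6, 0.3]
opening: 0.0001
time: 1.5
position: [0.4559, 0.2682, 0.4033]
orientation: [0.151, 0.989, -0.001, -0.001]
contact_force: [-0.4, -0.1, -0.1]
opening: -0.0001
{'time': 1.5, 'joints': array([ 4.05246852e-01,  5.93847817e-02,  1.08275656e-01,  1.62159378e+00,
       -1.15577784e-03,  7.07905587e-01]), 'qd': array([ 0.0348154 , -0.01561871, -0.00963635,  0.0162138 ,  0.02014422,
        0.0094631 ]), 'effort': array([ -0.8254762 , -34.02430415,  32.23159432,  -0.15772057,
        -0.13787011,  -0.05787378]), 'position': array([0.455938  , 0.2682113 , 0.40331537]), 'orientation': array([ 1.50751802e-01,  9.88571015e-01, -9.94272740e-04, -5.04119397e-04]), 'contact_force': array([-0.37732594, -0.12871697, -0.11599758]), 'moment': array([0.01995104, 0.00251889, 0.0076541 ]), 'opening': -0.00011070481997298184}
{'camera_matrix': array([[281.63361673,   0.        , 319.50201451],
       [  0.        , 281.63361673, 200.76944688],
       [  0.        ,   0.        ,   1.        ]]), 'pose': array([[ 0.29834714, -0.91048109, -0.2863794 ,  0.38275918],
       [ 0.9544555 ,  0.28399779,  0.09143273,  0.29020542],
       [-0.00191665, -0.30061509,  0.95374362,  0.37308393],
       [ 0.        ,  0.        ,  0.        ,  1.        ]])}
```

View pics/w1.png

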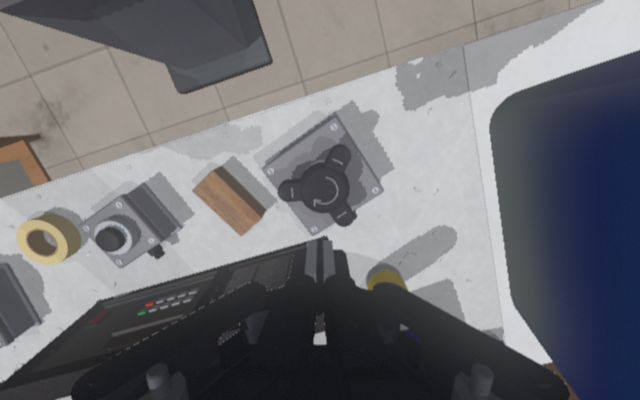

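The wrist view shows the lobed head at (324,189), its box below it and the reset at (112,236). I'll enlarge it with a model overlay.

Run:
```python
from h import *
n="wrist"; ci=camera_info(n)
crop("pics/w1.png","pics/w2.png",255,105,140,140,4)
c=np.array([.453,.271]);th=np.radians(17.1)
im=cv2.imread("pics/w1.png");S=6
out=cv2.convertScaleAbs(cv2.resize(im,None,fx=S,fy=S,interpolation=cv2.INTER_CUBIC),alpha=1.6,beta=20)
def pl(pts,col):
    q=np.array([(proj(n,P,ci)+.5)*S for P in pts]).astype(int);cv2.polylines(out,[q],True,col,1)
R=lambda a:np.array([np.cos(a),np.sin(a),0])
o=np.array([c[0],c[1],.0945])
for k in range(3): pl([o+.038*R(th+k*2*np.pi/3)+.011*R(t) for t in np.linspace(0,6.3,30)],(0,255,0))
pl([o+.027*R(t) for t in np.linspace(0,6.3,40)],(0,255,255))
pl([np.array([c[0],c[1],.05])+.052*2**.5*R(th+np.pi/4+k*np.pi/2) for k in range(4)],(255,0,255))
r=np.array([.444,.006,.068]);pl([r+.015*R(t) for t in np.linspace(0,6.3,40)],(0,255,255))
cv2.imwrite("pics/o3.png",out[105*S:235*S,255*S:388*S][:600]);cv2.imwrite("pics/o4.png",out[185*S:280*S,70*S:195*S])
```

```text
(no output)
```

View pics/o3.png

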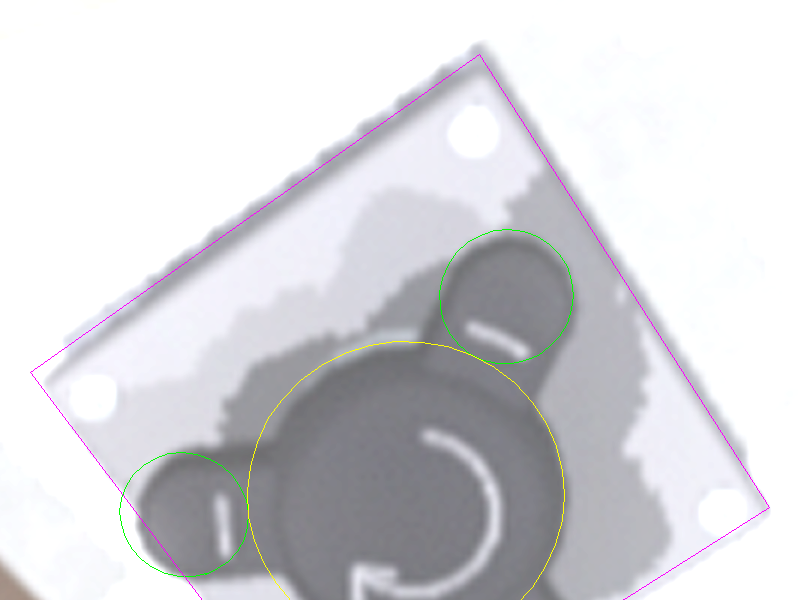

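View pics/o4.png

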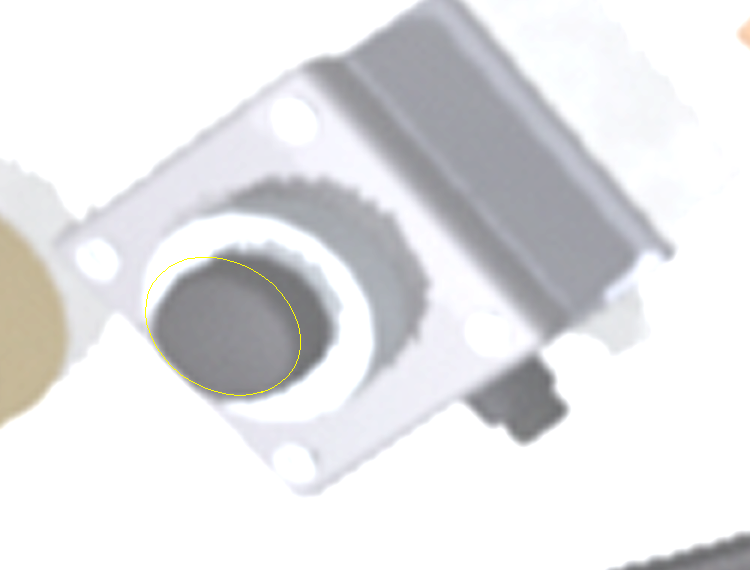

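```bash
python3 -m jog '[{"x":0.003,"y":0.0024,"z":0.02,"yaw":0,"gripper":0},{"x":0.0033,"y":0.0024,"z":0.05,"yaw":0,"gripper":0},{"x":0.0033,"y":0.0024,"z":0.08,"yaw":0,"gripper":0},{"x":0.0033,"y":0.0024,"z":0.105,"yaw":0,"gripper":0},{"x":0.0033,"y":0.0024,"z":0.12,"yaw":0,"gripper":0},{"x":0.0033,"y":0.0024,"z":0.123,"yaw":0,"gripper":0},{"x":0.0033,"y":0.0024,"z":0.123,"yaw":0,"gripper":0}]'
python3 - <<'E'
from h import *
print(sense()["position"],sense()["orientation"],sense()["contact_force"])
cv2.imwrite("pics/w3.png",capture("wrist")[:,:,::-1])
cv2.imwrite("pics/s3.png",capture("scene")[:,:,::-1])
crop("pics/s3.png","pics/s3c.png",180,90,110,80,7)
E
```

```text
time: 2.42
position: [0.4526, 0.2722, 0.2813]
orientation: [0.15, 0.989, -0.0, -0.0]
contact_force: [0.9, 0.1, -0.3]
opening: -0.0001
[0.4526247  0.27224168 0.281289  ] [ 1.49951021e-01  9.88693282e-01 -4.67370094e-04 -2.60461552e-04] [ 0.91689348  0.13703274 -0.32193525]
```

View pics/w3.png

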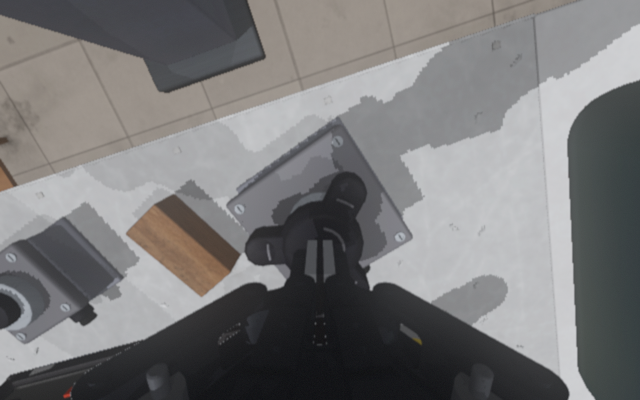

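View pics/s3c.png

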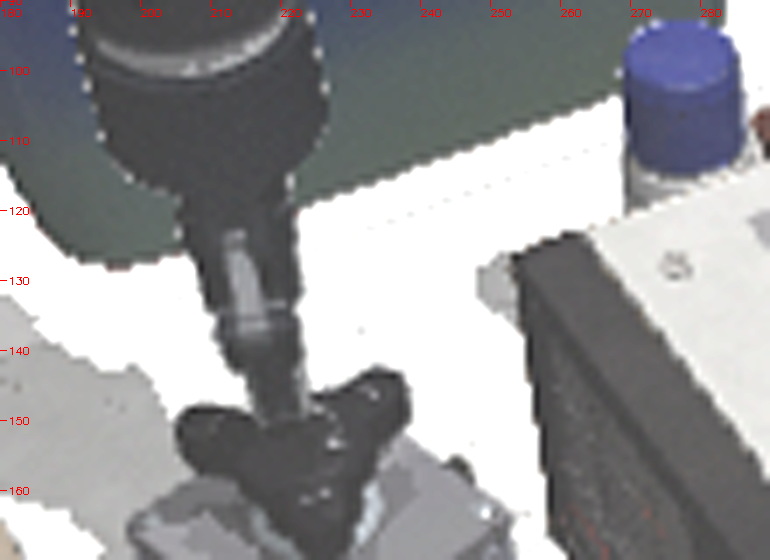

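The fingertips are over the hub. Pressing slowly now.

```bash
python3 -m jog '[{"x":0,"y":0,"z":0.005,"yaw":0,"gripper":0},{"x":0,"y":0,"z":0.009,"yaw":0,"gripper":0},{"x":0,"y":0,"z":0.012,"yaw":0,"gripper":0},{"x":0,"y":0,"z":0.014,"yaw":0,"gripper":0},{"x":0,"y":0,"z":0.016,"yaw":0,"gripper":0},{"x":0,"y":0,"z":0.016,"yaw":0,"gripper":0}]'
python3 -m jog '[{"x":0,"y":0,"z":0.002,"yaw":0,"gripper":0},{"x":0,"y":0,"z":0.003,"yaw":0,"gripper":0},{"x":0,"y":0,"z":0.003,"yaw":0,"gripper":0}]'
```

```text
time: 3.28
position: [0.4529, 0.2721, 0.2662]
orientation: [0.15, 0.989, -0.0, 0.0]
contact_force: [-1.7, -0.7, 3.8]
opening: 0.0004
time: 3.65
position: [0.4529, 0.2721, 0.2625]
orientation: [0.15, 0.989, -0.0, 0.0]
contact_force: [0.6, -0.7, 0.1]
opening: -0.0004
```

```bash
python3 -m jog '[{"x":0,"y":0,"z":0.0015,"yaw":0,"gripper":0},{"x":0,"y":0,"z":0.003,"yaw":0,"gripper":0},{"x":0,"y":0,"z":0.004,"yaw":0,"gripper":0},{"x":0,"y":0,"z":0.004,"yaw":0,"gripper":0}]'
```

```text
time: 4.15
position: [0.4529, 0.2722, 0.2598]
orientation: [0.15, 0.989, -0.0, 0.0]
contact_force: [-1.7, -0.5, 6.6]
opening: -0.0001
```

```bash
python3 -m jog '[{"x":0,"y":0,"z":-0.003,"yaw":0,"gripper":0},{"x":0,"y":0,"z":-0.01,"yaw":0,"gripper":0},{"x":0,"y":0,"z":-0.03,"yaw":10,"gripper":0},{"x":0,"y":0,"z":-0.04,"yaw":20,"gripper":0},{"x":0,"y":0,"z":-0.04,"yaw":26,"gripper":0},{"x":0,"y":0,"z":-0.04,"yaw":26,"gripper":0}]'
python3 - <<'E'
from h import *
s=sense();print(s["position"],s["orientation"],s["contact_force"],s["joints"])
ci=camera_info("wrist")
cv2.imwrite("pics/w4.png",capture("wrist")[:,:,::-1])
cv2.imwrite("pics/s4.png",capture("scene")[:,:,::-1])
crop("pics/s4.png","pics/s4c.png",180,110,110,80,7)
q=s["orientation"]
from scipy.spatial.transform import Rotation as R
M=R.from_quat(q).as_matrix();print(M)
c=np.array([.453,.272])
for a in [197,190,185,180]:
  a=np.radians(a)
  for r in (.038,.042):
    t=np.array([c[0]+r*np.cos(a),c[1]+r*np.sin(a),.235]);print(np.degrees(a),r,t,M.T@(t-s["position"]))
E
```

```text
time: 4.9
position: [0.453, 0.2722, 0.3001]
orientation: [0.368, 0.93, 0.0, 0.001]
contact_force: [0.2, -0.6, -0.8]
opening: -0.0001
[0.45299442 0.27222931 0.30009486] [3.68047996e-01 9.29806550e-01 1.98560656e-04 6.43429526e-04] [ 0.21335448 -0.58897637 -0.83172313] [ 4.14368582e-01  5.84236105e-02 -9.77328935e-02  1.41345279e+00
 -6.36129360e-04  1.16818594e+00]
[[-7.29080518e-01  6.84426618e-01  1.34268968e-03]
 [ 6.84427129e-01  7.29081267e-01 -1.04379897e-04]
 [-1.05037027e-03  8.42871891e-04 -9.99999093e-01]]
197.0 0.038 [0.41666042 0.26088988 0.235     ] [ 0.01879777 -0.03319019  0.0650472 ]
197.0 0.042 [0.4128352  0.25972039 0.235     ] [ 0.02078624 -0.03666093  0.06504218]
190.0 0.038 [0.41557731 0.26540137 0.235     ] [ 0.02267524 -0.03064226  0.06504527]
190.0 0.042 [0.41163807 0.26470678 0.235     ] [ 0.02507186 -0.03384479  0.06504005]
185.0 0.038 [0.4151446  0.26868808 0.235     ] [ 0.02524023 -0.02854213  0.06504435]
185.0 0.042 [0.41115982 0.26833946 0.235     ] [ 0.02790685 -0.0315236   0.06503903]
180.0 0.038 [0.415 0.272 0.235] [ 0.02761242 -0.02622644  0.06504381]
180.0 0.042 [0.411 0.272 0.235] [ 0.03052875 -0.02896415  0.06503844]
```

View pics/s4c.png

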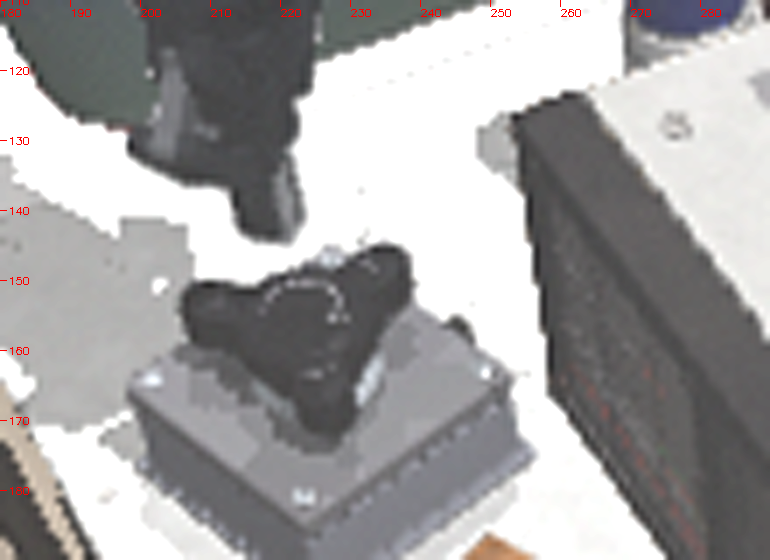

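View pics/w4.png

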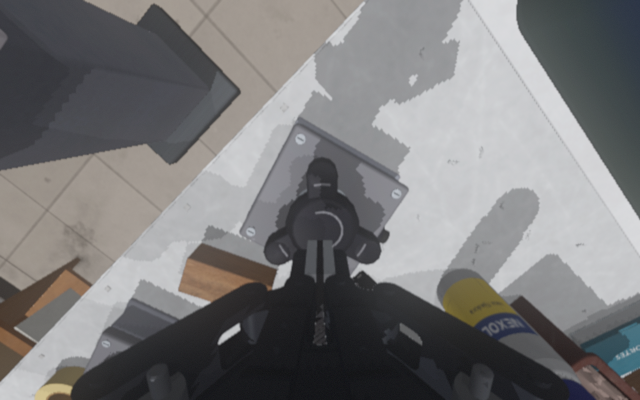

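The lobes now sit lower on the box, so the head is latched in. Before pushing I'll check clearance to the blue tub.

Run:
```python
from h import *
for z in (0,.2,.3): print(z,ray("top",140,170,z).round(3),ray("top",125,258,z).round(3),ray("scene",200,127,z).round(3))
print(ray("top",160,150,0),ray("top",150,250,0))
```

```text
0 [0.65 0.55 0.  ] [0.397 0.574 0.   ] [0.461 0.499 0.   ]
0.2 [0.613 0.467 0.2  ] [0.399 0.487 0.2  ] [0.414 0.263 0.2  ]
0.3 [0.595 0.426 0.3  ] [0.4   0.444 0.3  ] [0.39  0.146 0.3  ]
[0.71023616 0.49646448 0.        ] [0.42166756 0.50466059 0.        ]
```

```bash
python3 -m jog '[{"x":0.018,"y":-0.017,"z":0,"yaw":-4,"gripper":0},{"x":0.036,"y":-0.034,"z":0,"yaw":-8,"gripper":0},{"x":0.036,"y":-0.034,"z":0.005,"yaw":-8,"gripper":0},{"x":0.036,"y":-0.034,"z":0.02,"yaw":-8,"gripper":0},{"x":0.036,"y":-0.034,"z":0.035,"yaw":-8,"gripper":0},{"x":0.036,"y":-0.034,"z":0.05,"yaw":-8,"gripper":0},{"x":0.036,"y":-0.034,"z":0.06,"yaw":-8,"gripper":0},{"x":0.036,"y":-0.034,"z":0.064,"yaw":-8,"gripper":0}]'
python3 -m jog '[{"x":0,"y":0,"z":0.001,"yaw":0,"gripper":0}]'
python3 - <<'E'
from h import *
from scipy.spatial.transform import Rotation as R
s=sense();M=R.from_quat(s["orientation"]).as_matrix();print(s["position"],M.round(3))
c=np.array([.453,.272,s["position"][2]])
print((M.T@(s["position"]-c)).round(4))
cv2.imwrite("pics/w5.png",capture("wrist")[:,:,::-1])
u=np.array([np.cos(np.radians(137.1)),np.sin(np.radians(137.1)),0]);t=np.array([np.cos(np.radians(47.1)),np.sin(np.radians(47.1)),0])
for ph in (0,.1,.2,.3,.4,.5,.6,.7):
  a=.036*u-.0255*t
  x=R.from_rotvec([0,0,-ph]).apply(a)+c
  print(ph,(M.T@(x-s["position"])).round(4))
E
```

```text
time: 6.0
position: [0.4031, 0.2717, 0.2343]
orientation: [0.302, 0.953, -0.001, -0.0]
contact_force: [0.7, -0.1, 0.2]
opening: -0.0003
time: 6.12
position: [0.4032, 0.2718, 0.2333]
orientation: [0.302, 0.953, -0.001, -0.0]
contact_force: [-0.1, -0.5, 0.3]
opening: -0.0002
[0.40322832 0.27175915 0.23326863] [[-0.817  0.576 -0.001]
 [ 0.576  0.817 -0.001]
 [ 0.    -0.002 -1.   ]]
[ 0.0405 -0.0289  0.0001]
0 [-0.0014  0.0084 -0.    ]
0.1 [ 0.0004  0.0124 -0.    ]
0.2 [ 0.0018  0.0166 -0.    ]
0.3 [ 0.0029  0.0209 -0.    ]
0.4 [ 0.0034  0.0253 -0.    ]
0.5 [ 0.0036  0.0297 -0.    ]
0.6 [ 0.0033  0.0341 -0.0001]
0.7 [ 0.0025  0.0384 -0.0001]
```

View pics/w5.png

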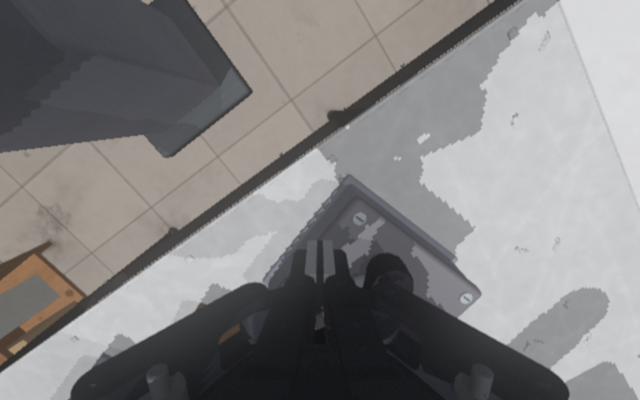

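The closed fingers are beside the near lobe, on the side needed to push it clockwise. Now pushing gently along the arc.

```bash
python3 -m jog '[{"x":-0.001,"y":0.005,"z":0,"yaw":2,"gripper":0},{"x":-0.001,"y":0.0085,"z":0,"yaw":5,"gripper":0},{"x":0,"y":0.0105,"z":0,"yaw":7,"gripper":0},{"x":0.0005,"y":0.0125,"z":0,"yaw":9,"gripper":0},{"x":0.001,"y":0.0145,"z":0,"yaw":11,"gripper":0},{"x":0.0018,"y":0.0165,"z":0,"yaw":13,"gripper":0}]'
python3 - <<'E'
from h import *
cv2.imwrite("pics/w6.png",capture("wrist")[:,:,::-1])
E
```

```text
time: 6.92
position: [0.4114, 0.2864, 0.234]
orientation: [0.409, 0.913, -0.001, 0.0]
contact_force: [-0.3, -1.0, 0.7]
opening: 0.0002
```

View pics/w6.png

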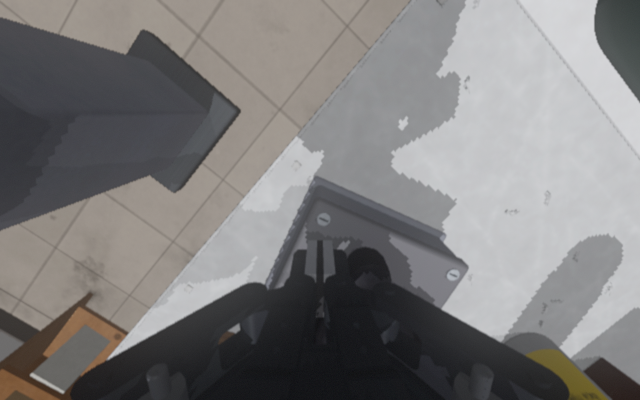

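```bash
python3 -m jog '[{"x":0.001,"y":0.002,"z":0,"yaw":1,"gripper":0},{"x":0.002,"y":0.004,"z":0,"yaw":2,"gripper":0},{"x":0.0028,"y":0.006,"z":0,"yaw":3,"gripper":0},{"x":0.0035,"y":0.008,"z":0,"yaw":4,"gripper":0},{"x":0.004,"y":0.0102,"z":0,"yaw":5,"gripper":0},{"x":0.0047,"y":0.0125,"z":0,"yaw":6,"gripper":0}]'
python3 - <<'E'
from h import *
cv2.imwrite("pics/w7.png",capture("wrist")[:,:,::-1])
cv2.imwrite("pics/s7.png",capture("scene")[:,:,::-1])
crop("pics/s7.png","pics/s7c.png",180,110,110,80,7)
E
```

```text
time: 7.72
position: [0.4178, 0.2985, 0.2339]
orientation: [0.457, 0.89, -0.0, 0.0]
contact_force: [0.3, 0.9, -0.3]
opening: 0.0001
```

View pics/w7.png

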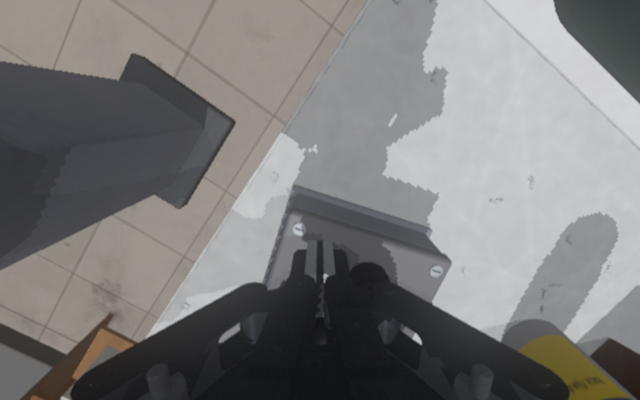

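View pics/s7c.png

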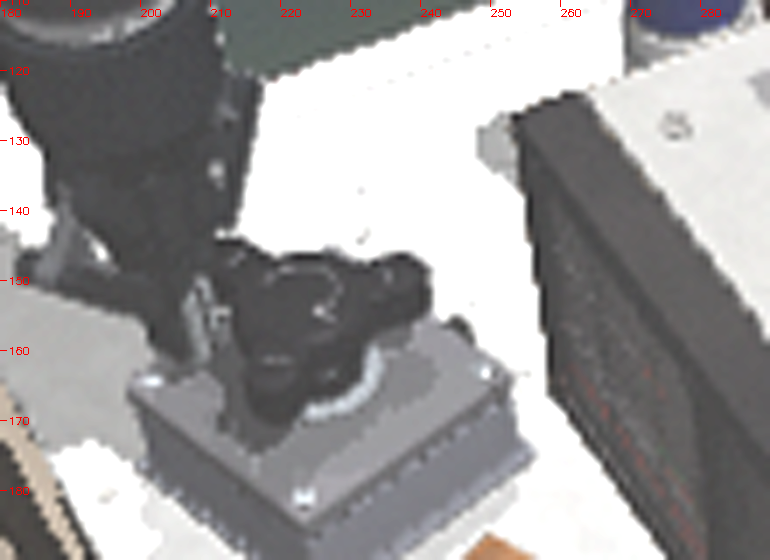

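Run:
```python
from h import *
from scipy.spatial.transform import Rotation as R
s=sense();M=R.from_quat(s["orientation"]).as_matrix();p=s["position"]
c=np.array([.453,.272,p[2]])
for d in (.05,.1,.15,.2,.25,.3):
  x=R.from_rotvec([0,0,-d]).apply(p-c)+c
  print(d,(M.T@(x-p)).round(4))
print(s["contact_force"],s["joints"])
```

```text
0.05 [ 0.0006  0.0021 -0.    ]
0.1 [ 0.0011  0.0043 -0.    ]
0.15 [ 0.0015  0.0064 -0.    ]
0.2 [ 0.0018  0.0086 -0.    ]
0.25 [ 0.0019  0.0108 -0.    ]
0.3 [ 0.002  0.013 -0.   ]
[-0.36487416 -0.1742821   0.48823601] [ 4.90019179e-01  5.13682876e-02 -2.38645571e-01  1.28123072e+00
 -9.29416256e-04  1.43767162e+00]
```

```bash
python3 -m jog '[{"x":0.0006,"y":0.0021,"z":0,"yaw":1,"gripper":0},{"x":0.0011,"y":0.0043,"z":0,"yaw":2,"gripper":0},{"x":0.0015,"y":0.0064,"z":0,"yaw":3,"gripper":0},{"x":0.0017,"y":0.0075,"z":0,"yaw":4,"gripper":0},{"x":0.0017,"y":0.0075,"z":0,"yaw":4,"gripper":0}]'
python3 - <<'E'
from h import *
print(sense()["contact_force"])
cv2.imwrite("pics/s8.png",capture("scene")[:,:,::-1])
crop("pics/s8.png","pics/s8c.png",180,110,110,80,7)
E
```

```text
time: 8.45
position: [0.4229, 0.3043, 0.2337]
orientation: [0.487, 0.873, -0.001, 0.0]
contact_force: [-1.0, -0.2, -0.3]
opening: 0.0002
[-0.97477709 -0.24674769 -0.25038878]
```

View pics/s8c.png

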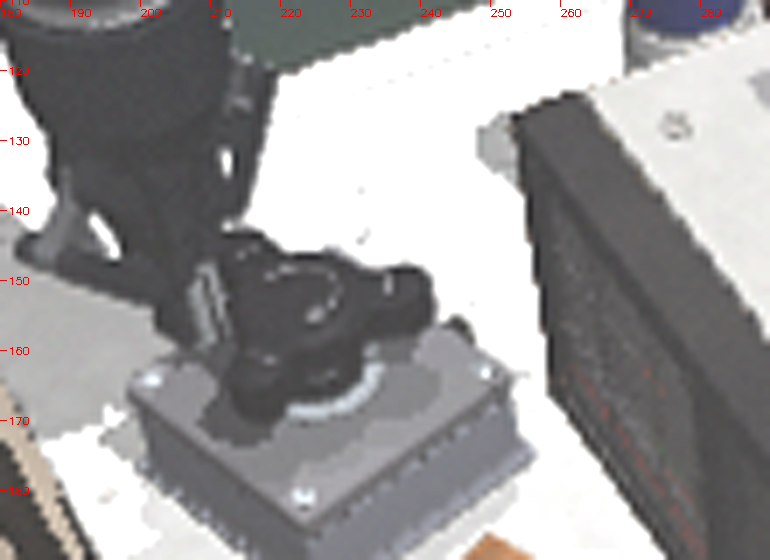

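Run:
```python
from h import *
ci=camera_info("scene")
S=8
def run(src,dst,z,ph):
  out=cv2.convertScaleAbs(cv2.resize(cv2.imread(src),None,fx=S,fy=S,interpolation=cv2.INTER_CUBIC),alpha=1.6,beta=20)
  c=np.array([.453,.272])+[0.0,-.000];R=lambda a:np.array([np.cos(a),np.sin(a),0])
  def pl(pts,col):
    q=np.array([(proj("scene",P,ci)+.5)*S for P in pts]).astype(int);cv2.polylines(out,[q],True,col,1)
  pl([np.array([c[0],c[1],.05])+.052*2**.5*R(np.radians(17.1)+np.pi/4+k*np.pi/2) for k in range(4)],(255,0,255))
  for zz,col in z:
    for k in range(3):
      pl([np.array([c[0],c[1],zz])+.038*R(np.radians(17.1)-ph+k*2*np.pi/3)+.011*R(t) for t in np.linspace(0,6.3,30)],col)
  return out[125*S:190*S,190*S:240*S]
Z=[(.0945,(0,200,0)),(.0865,(0,0,255))]
a=[run("pics/s4.png","",Z,0),run("pics/s8.png","",Z,.6)]
cv2.imwrite("pics/o8.png",np.hstack(a))
```

```text
(no output)
```

View pics/o8.png

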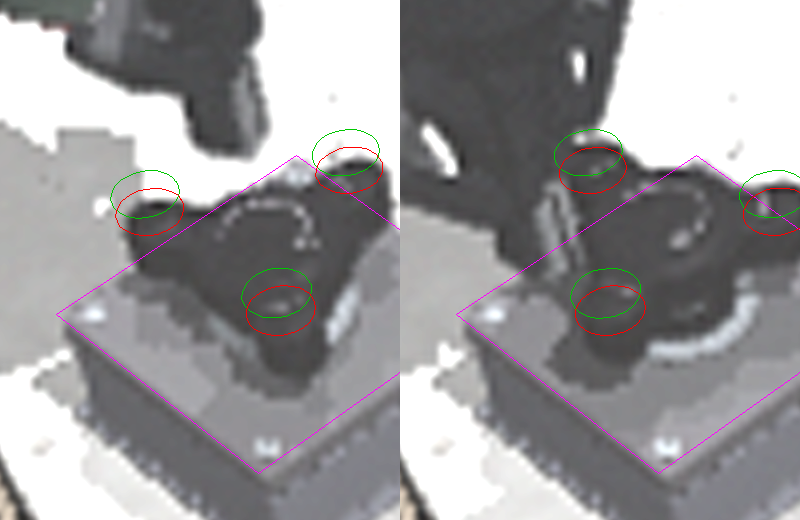

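Allowing for the scene camera's 1–2 px offset, the head now matches the green outline (94.5 mm, out) at about 0.6 rad. It has popped out, so I'm backing the finger off along the arc.

Run:
```python
from h import *
from scipy.spatial.transform import Rotation as R
s=sense();M=R.from_quat(s["orientation"]).as_matrix();p=s["position"]
c=np.array([.453,.272,p[2]]);v=p-c;print(np.degrees(np.arctan2(v[1],v[0])),np.hypot(*v[:2]))
for d,k in ((.15,1.0),(.3,1.02),(.45,1.04),(.6,1.08),(.75,1.1),(.9,1.1),(1.0,1.1)):
  x=R.from_rotvec([0,0,d]).apply(v)*k+c
  print(d,(M.T@(x-p)).round(4))
```

```text
133.0068998065237 0.0441661963595938
0.15 [-0.0018 -0.0064  0.    ]
0.3 [-0.0037 -0.0128  0.    ]
0.45 [-0.0067 -0.019   0.    ]
0.6 [-0.01   -0.0255  0.    ]
0.75 [-0.0149 -0.0308  0.    ]
0.9 [-0.0212 -0.0346  0.    ]
1.0 [-0.0256 -0.0366  0.    ]
```

```bash
python3 -m jog '[{"x":-0.0018,"y":-0.0064,"z":0,"yaw":-4,"gripper":0},{"x":-0.0037,"y":-0.0128,"z":0,"yaw":-8,"gripper":0},{"x":-0.0067,"y":-0.019,"z":0,"yaw":-12,"gripper":0},{"x":-0.010,"y":-0.0255,"z":0,"yaw":-16,"gripper":0},{"x":-0.0149,"y":-0.0308,"z":0,"yaw":-20,"gripper":0},{"x":-0.0212,"y":-0.0346,"z":0,"yaw":-24,"gripper":0},{"x":-0.0212,"y":-0.0346,"z":-0.003,"yaw":-24,"gripper":0}]'
python3 - <<'E'
from h import *
from scipy.spatial.transform import Rotation as R
s=sense();M=R.from_quat(s["orientation"]).as_matrix();p=s["position"];print(p,s["contact_force"],M.round(3))
cv2.imwrite("pics/w9.png",capture("wrist")[:,:,::-1])
cv2.imwrite("pics/s9.png",capture("scene")[:,:,::-1])
crop("pics/s9.png","pics/s9c.png",180,110,110,80,7)
E
```

```text
time: 9.38
position: [0.4046, 0.2679, 0.2369]
orientation: [0.295, 0.955, -0.0, 0.0]
contact_force: [1.1, -0.3, 0.4]
opening: -0.0001
[0.40461395 0.26790725 0.23690864] [ 1.07613201 -0.31591106  0.40569027] [[-0.825  0.565  0.   ]
 [ 0.565  0.825 -0.001]
 [-0.    -0.001 -1.   ]]
```

View pics/s9c.png

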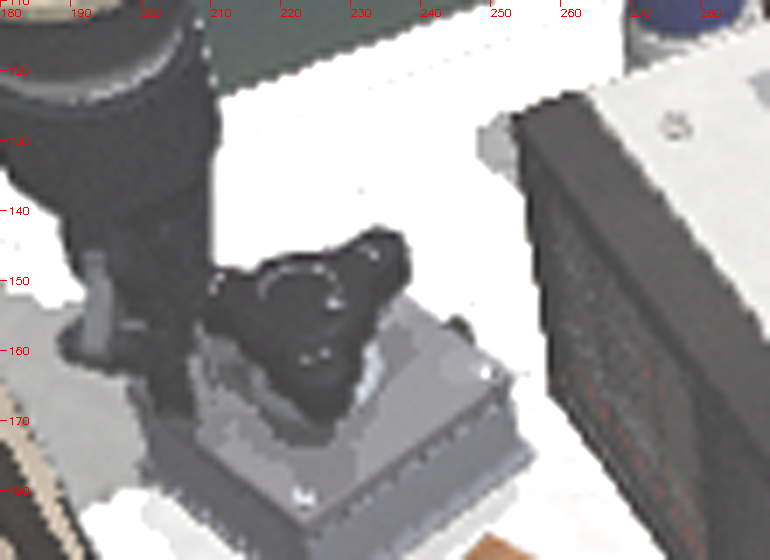

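View pics/w9.png

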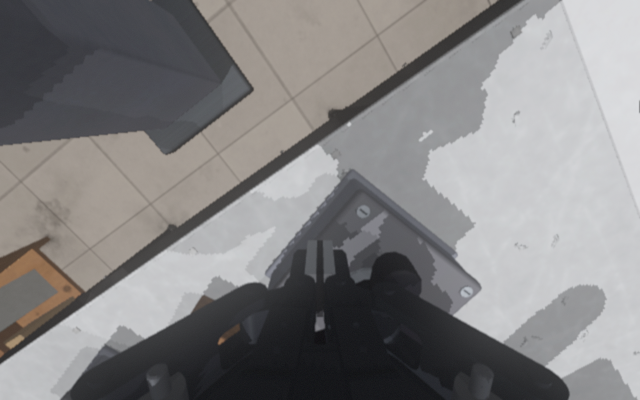

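The head is out and unturned, just as at the start. Lifting and moving over the reset button.

```bash
python3 -m jog '[{"x":0,"y":0,"z":-0.03,"yaw":0,"gripper":0},{"x":0,"y":0,"z":-0.08,"yaw":0,"gripper":0},{"x":-0.03,"y":-0.032,"z":-0.09,"yaw":0,"gripper":0},{"x":-0.06,"y":-0.064,"z":-0.09,"yaw":0,"gripper":0},{"x":-0.09,"y":-0.096,"z":-0.09,"yaw":0,"gripper":0},{"x":-0.12,"y":-0.128,"z":-0.09,"yaw":0,"gripper":0},{"x":-0.15,"y":-0.16,"z":-0.09,"yaw":0,"gripper":0},{"x":-0.175,"y":-0.186,"z":-0.09,"yaw":0,"gripper":0}]'
python3 -m jog '[{"x":-0.005,"y":-0.006,"z":0,"yaw":0,"gripper":0},{"x":-0.005,"y":-0.006,"z":0,"yaw":0,"gripper":0}]'
python3 - <<'E'
from h import *
from scipy.spatial.transform import Rotation as R
s=sense();M=R.from_quat(s["orientation"]).as_matrix();p=s["position"];print(p,s["contact_force"],M.round(3))
ci=camera_info("wrist")
cv2.imwrite("pics/w10.png",capture("wrist")[:,:,::-1])
for q in [.443,.445,.447]:print(proj("wrist",[q,.007,.068],ci))
print((M.T@(np.array([.445,.007,.255])-p)).round(4))
E
```

```text
time: 10.48
position: [0.4447, 0.0147, 0.3279]
orientation: [0.296, 0.955, 0.0, 0.001]
contact_force: [0.4, -0.6, -0.4]
opening: -0.0001
time: 10.72
position: [0.4455, 0.0069, 0.3281]
orientation: [0.297, 0.955, 0.001, 0.001]
contact_force: [0.9, 0.4, 1.2]
opening: -0.0004
[0.44551018 0.00694327 0.32805789] [0.92359368 0.35026561 1.17156063] [[-0.824  0.567  0.003]
 [ 0.567  0.824  0.001]
 [-0.002  0.002 -1.   ]]
[317.81422643 201.93175043]
[319.13803121 203.75733686]
[320.45634846 205.57535572]
[ 0.0006 -0.0004  0.0731]
```

View pics/w10.png

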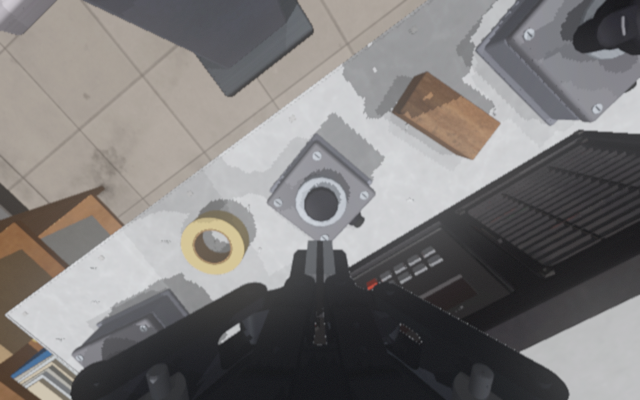

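Run:
```python
from h import *
crop("pics/w10.png","pics/w10c.png",285,170,75,60,10)
ci=camera_info("wrist")
for u,v in [(322,203),(322,204),(323,204)]: print(ray("wrist",u,v,.068,ci))
```

```text
[0.4456451  0.00998609 0.068     ]
[0.44639118 0.00947714 0.068     ]
[0.4468776  0.01018471 0.068     ]
```

View pics/w10c.png

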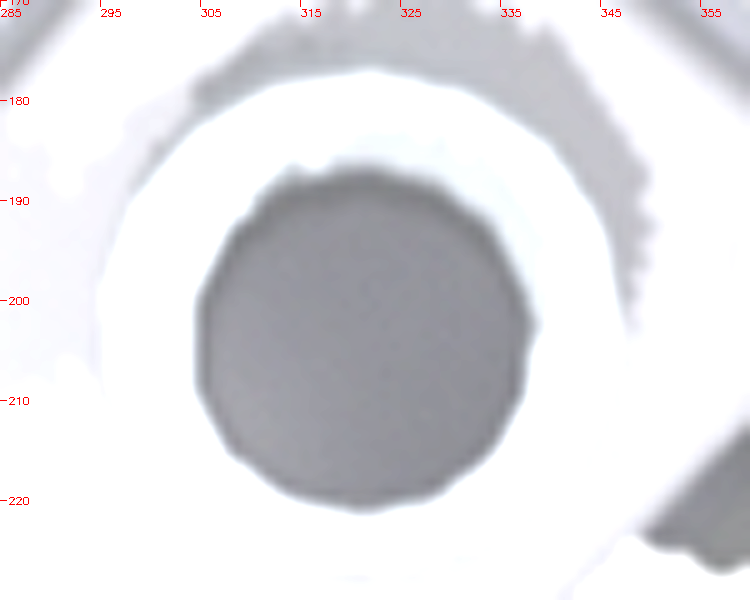

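```bash
python3 -m jog '[{"x":0.0005,"y":0.0012,"z":0.02,"yaw":0,"gripper":0},{"x":0.0005,"y":0.0012,"z":0.045,"yaw":0,"gripper":0},{"x":0.0005,"y":0.0012,"z":0.065,"yaw":0,"gripper":0},{"x":0.0005,"y":0.0012,"z":0.076,"yaw":0,"gripper":0},{"x":0.0005,"y":0.0012,"z":0.079,"yaw":0,"gripper":0},{"x":0.0005,"y":0.0012,"z":0.079,"yaw":0,"gripper":0}]'
python3 - <<'E'
from h import *
s=sense();print(s["position"],s["contact_force"])
cv2.imwrite("pics/w11.png",capture("wrist")[:,:,::-1])
crop("pics/w11.png","pics/w11c.png",270,200,100,80,7)
cv2.imwrite("pics/s11.png",capture("scene")[:,:,::-1])
crop("pics/s11.png","pics/s11c.png",225,190,90,75,8)
E
```

```text
time: 11.52
position: [0.4461, 0.0091, 0.2496]
orientation: [0.296, 0.955, 0.001, 0.001]
contact_force: [-0.3, 0.7, 0.9]
opening: 0.0004
[0.44607931 0.00914026 0.24955711] [-0.25394785  0.68306003  0.93017783]
```

View pics/w11c.png

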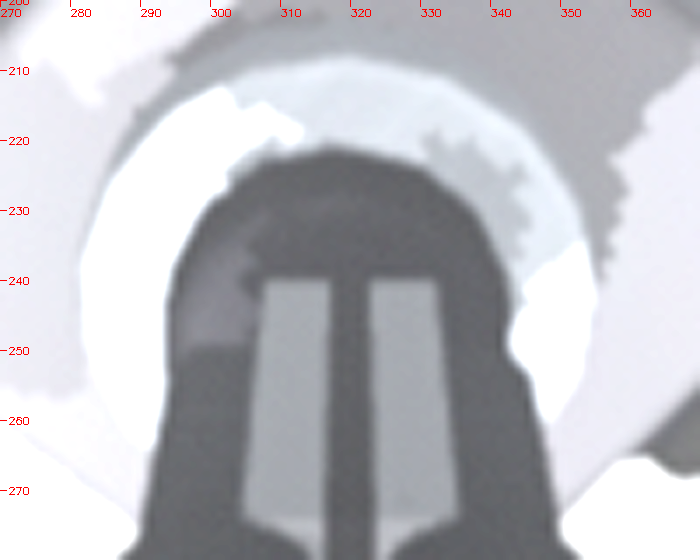

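View pics/s11c.png

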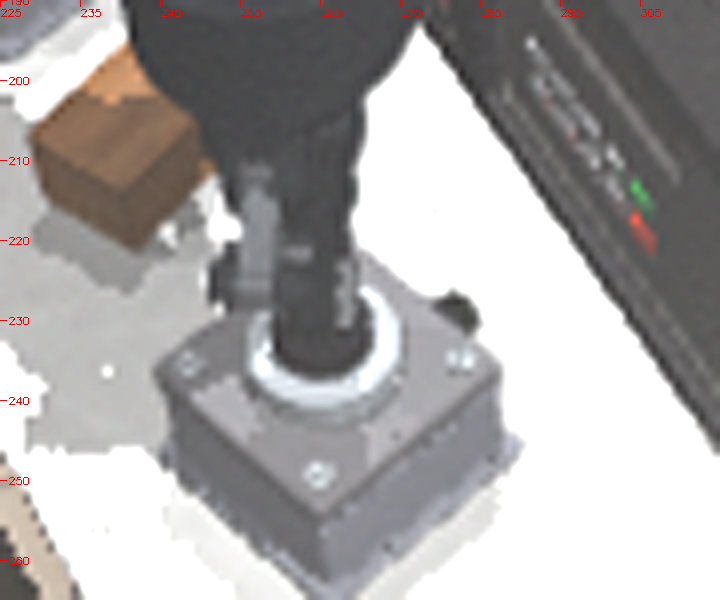

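```bash
python3 -m jog '[{"x":0,"y":-0.0005,"z":0.004,"yaw":0,"gripper":0},{"x":0,"y":-0.0005,"z":0.007,"yaw":0,"gripper":0},{"x":0,"y":-0.0005,"z":0.009,"yaw":0,"gripper":0},{"x":0,"y":-0.0005,"z":0.011,"yaw":0,"gripper":0},{"x":0,"y":-0.0005,"z":0.0125,"yaw":0,"gripper":0},{"x":0,"y":-0.0005,"z":0.0125,"yaw":0,"gripper":0}]'
python3 -m jog '[{"x":0,"y":0,"z":0.0012,"yaw":0,"gripper":0},{"x":0,"y":0,"z":0.002,"yaw":0,"gripper":0},{"x":0,"y":0,"z":0.002,"yaw":0,"gripper":0}]'
```

```text
time: 12.38
position: [0.4465, 0.0084, 0.2393]
orientation: [0.296, 0.955, 0.001, 0.003]
contact_force: [-1.2, 0.1, 9.8]
opening: 0.0
time: 12.75
position: [0.4464, 0.0084, 0.2393]
orientation: [0.296, 0.955, 0.001, 0.003]
contact_force: [-3.6, 0.2, 12.2]
opening: -0.0
```

At 66 mm tip height it stops firmly. The closed fingertips are probably bearing on the steel ring, so I'm backing off to look.

```bash
python3 -m jog '[{"x":0,"y":0,"z":-0.002,"yaw":0,"gripper":0},{"x":0,"y":0,"z":-0.01,"yaw":0,"gripper":0},{"x":0,"y":0,"z":-0.01,"yaw":0,"gripper":0}]'
python3 - <<'E'
from h import *
from scipy.spatial.transform import Rotation as R
s=sense();M=R.from_quat(s["orientation"]).as_matrix();p=s["position"];print(p,s["contact_force"])
ci=camera_info("wrist")
im=capture("wrist")[:,:,::-1].copy();cv2.imwrite("pics/w12.png",im)
S=8
out=cv2.convertScaleAbs(cv2.resize(im,None,fx=S,fy=S,interpolation=cv2.INTER_CUBIC),alpha=1.6,beta=20)
def pl(pts,col,cl=True):
    q=np.array([(proj("wrist",P,ci)+.5)*S for P in pts]).astype(int);cv2.polylines(out,[q],cl,col,1)
b=np.array([.4458,.0083,.068])
pl([b+.015*np.array([np.cos(t),np.sin(t),0]) for t in np.linspace(0,6.3,50)],(0,160,0))
for hy in (.008,.0105,.0145):
  pl([p+M@np.array([x,y,.173]) for x,y in ((.011,hy),(.011,-hy),(-.011,-hy),(-.011,hy))],(0,0,255))
cv2.imwrite("pics/o12.png",out[195*S:270*S,275*S:370*S])
E
```

```text
time: 13.12
position: [0.4464, 0.0084, 0.2495]
orientation: [0.296, 0.955, 0.001, 0.003]
contact_force: [-0.9, 0.2, -0.4]
opening: 0.0002
[0.44641109 0.00843245 0.24945134] [-0.94551348  0.24349667 -0.43529343]
```

View pics/o12.png

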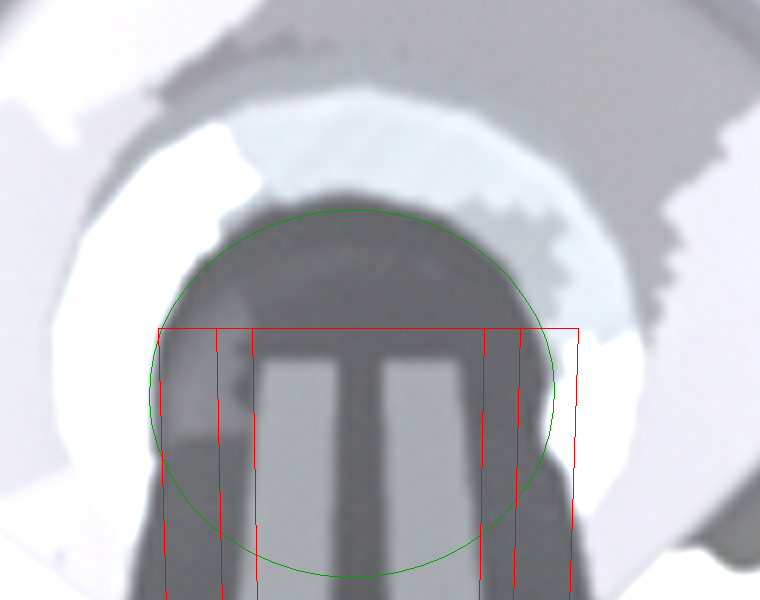

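The closed pair covers about 22×29 mm, which is too wide for the 30 mm recess. A single finger will fit, so I'll raise, open partway and centre the +y finger on the button.

```bash
python3 -m jog '[{"x":0,"y":0,"z":-0.01,"yaw":0,"gripper":0},{"x":0,"y":-0.01,"z":-0.02,"yaw":0,"gripper":0.45},{"x":0,"y":-0.027,"z":-0.02,"yaw":0,"gripper":0.45},{"x":0,"y":-0.027,"z":-0.02,"yaw":0,"gripper":0.45},{"x":0,"y":-0.027,"z":-0.02,"yaw":0,"gripper":0.45}]'
python3 - <<'E'
from h import *
from scipy.spatial.transform import Rotation as R
s=sense();M=R.from_quat(s["orientation"]).as_matrix();p=s["position"];print(p,s["contact_force"],s["opening"])
ci=camera_info("wrist")
im=capture("wrist")[:,:,::-1].copy();cv2.imwrite("pics/w13.png",im)
b=np.array([.4458,.0083,.068]);print((M.T@(b-p)).round(4))
S=6
out=cv2.convertScaleAbs(cv2.resize(im,None,fx=S,fy=S,interpolation=cv2.INTER_CUBIC),alpha=1.6,beta=20)
def pl(pts,col,cl=True):
    q=np.array([(proj("wrist",P,ci)+.5)*S for P in pts]).astype(int);cv2.polylines(out,[q],cl,col,1)
pl([b+.015*np.array([np.cos(t),np.sin(t),0]) for t in np.linspace(0,6.3,50)],(0,160,0))
g=s["opening"]/2
pl([p+M@np.array([x,y,.169]) for x,y in ((.011,g),(.011,g+.0145),(-.011,g+.0145),(-.011,g))],(0,0,255))
cv2.imwrite("pics/o13.png",out[180*S:280*S,275*S:408*S])
E
```

```text
time: 13.8
position: [0.4306, -0.0141, 0.2686]
orientation: [0.296, 0.955, 0.001, 0.003]
contact_force: [-0.3, 0.5, 0.4]
opening: 0.0382
[ 0.43056674 -0.01413219  0.26864506] [-0.33829754  0.47659995  0.41686108] 0.03820166808901707
[0.0011 0.0264 0.2007]
```

View pics/o13.png

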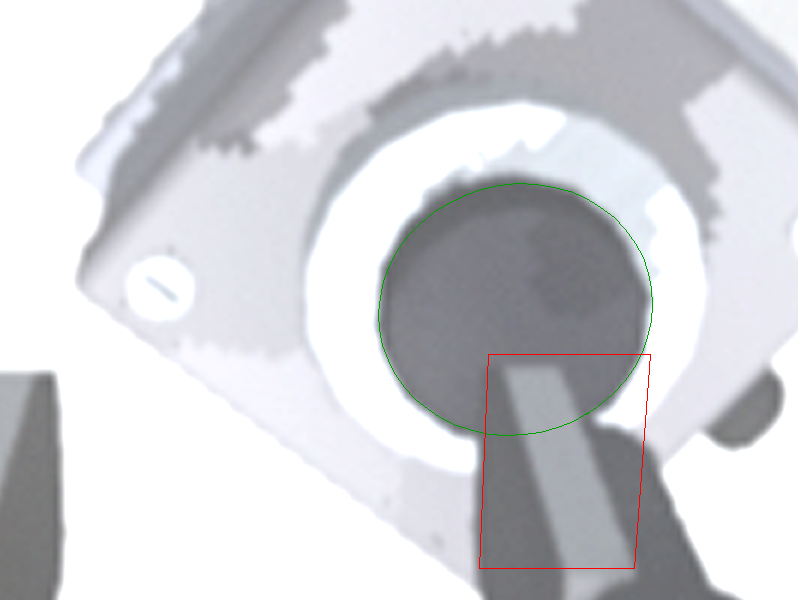

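View pics/w13.png

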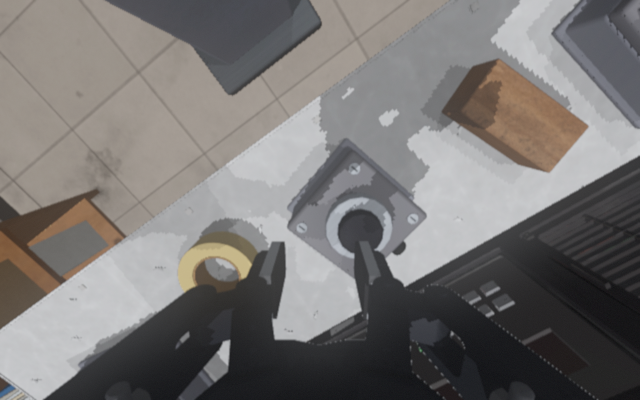

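```bash
python3 -m jog '[{"x":0.001,"y":-0.0015,"z":0.01,"yaw":0,"gripper":0.45},{"x":0.001,"y":-0.0015,"z":0.02,"yaw":0,"gripper":0.45},{"x":0.001,"y":-0.0015,"z":0.025,"yaw":0,"gripper":0.45},{"x":0.001,"y":-0.0015,"z":0.025,"yaw":0,"gripper":0.45}]'
python3 - <<'E'
from h import *
s=sense();print(s["position"],s["contact_force"],s["opening"])
cv2.imwrite("pics/w14.png",capture("wrist")[:,:,::-1])
crop("pics/w14.png","pics/w14c.png",300,190,110,80,7)
cv2.imwrite("pics/s14.png",capture("scene")[:,:,::-1])
crop("pics/s14.png","pics/s14c.png",225,190,90,75,8)
E
```

```text
time: 14.35
position: [0.4287, -0.0144, 0.2429]
orientation: [0.296, 0.955, 0.001, 0.002]
contact_force: [-0.6, -0.5, 2.0]
opening: 0.0385
[ 0.42868102 -0.0144114   0.2429419 ] [-0.58906485 -0.45749096  2.01674568] 0.03854662033063904
```

View pics/w14c.png

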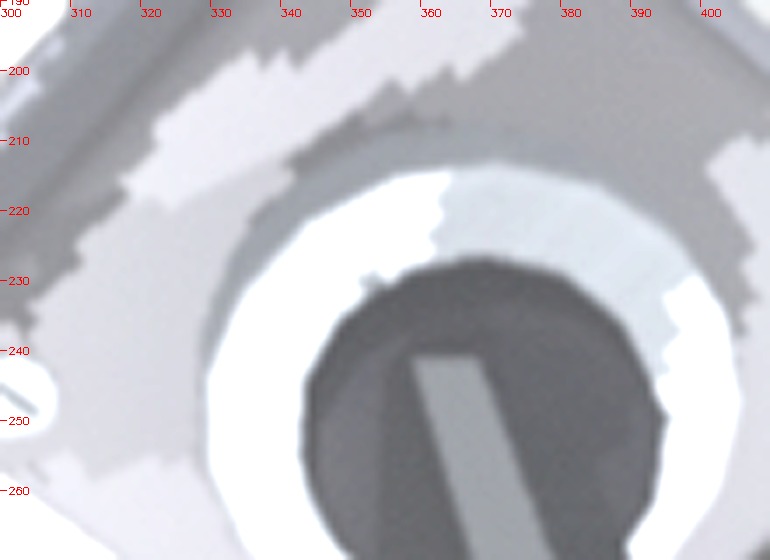

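View pics/s14c.png

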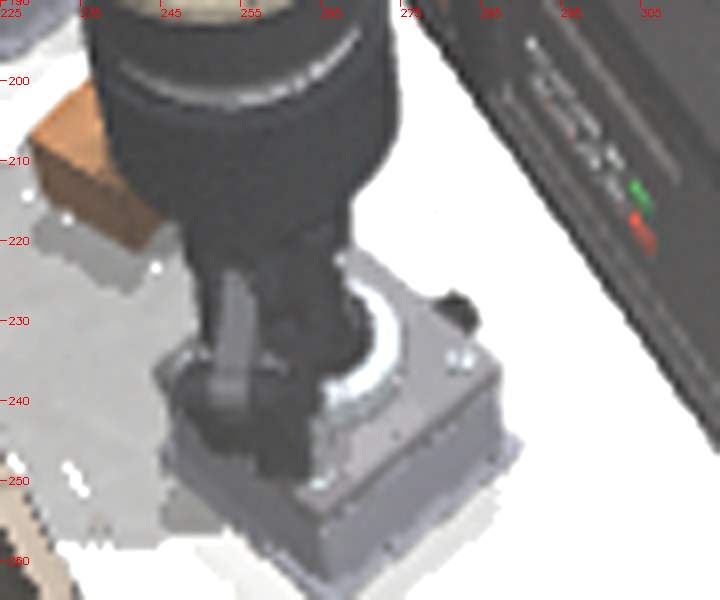

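```bash
python3 -m jog '[{"x":0,"y":0,"z":0.001,"yaw":0,"gripper":0.45},{"x":0,"y":0,"z":0.0025,"yaw":0,"gripper":0.45},{"x":0,"y":0,"z":0.0025,"yaw":0,"gripper":0.45}]'
python3 -m jog '[{"x":0,"y":0,"z":0.001,"yaw":0,"gripper":0.45},{"x":0,"y":0,"z":0.002,"yaw":0,"gripper":0.45},{"x":0,"y":0,"z":0.002,"yaw":0,"gripper":0.45}]'
python3 -m jog '[{"x":0,"y":0,"z":0.001,"yaw":0,"gripper":0.45},{"x":0,"y":0,"z":0.002,"yaw":0,"gripper":0.45},{"x":0,"y":0,"z":0.002,"yaw":0,"gripper":0.45}]'
```

```text
time: 14.82
position: [0.4293, -0.0146, 0.2415]
orientation: [0.296, 0.955, 0.001, 0.003]
contact_force: [-1.0, -0.7, 1.8]
opening: 0.0382
time: 15.2
position: [0.4293, -0.0146, 0.2396]
orientation: [0.296, 0.955, 0.001, 0.003]
contact_force: [-1.5, -0.4, 3.2]
opening: 0.0387
time: 15.58
position: [0.4293, -0.0146, 0.238]
orientation: [0.296, 0.955, 0.001, 0.003]
contact_force: [-2.8, 0.3, 4.4]
opening: 0.0386
```

```bash
python3 -m jog '[{"x":0,"y":0,"z":0.001,"yaw":0,"gripper":0.45},{"x":0,"y":0,"z":0.002,"yaw":0,"gripper":0.45},{"x":0,"y":0,"z":0.002,"yaw":0,"gripper":0.45}]'
python3 -m jog '[{"x":0,"y":0,"z":0.001,"yaw":0,"gripper":0.45},{"x":0,"y":0,"z":0.002,"yaw":0,"gripper":0.45},{"x":0,"y":0,"z":0.002,"yaw":0,"gripper":0.45}]'
```

```text
time: 15.95
position: [0.4294, -0.0145, 0.2378]
orientation: [0.296, 0.955, 0.001, 0.003]
contact_force: [-6.8, 0.8, 13.3]
opening: 0.0388
time: 16.32
position: [0.4293, -0.0145, 0.2378]
orientation: [0.296, 0.955, 0.001, 0.004]
contact_force: [-5.8, -0.3, 14.1]
opening: 0.0387
```

The force rose from 1.8 to 4.4 N and then hit a firm stop, which matches the button spring, but the heights disagree by a few mm. I'll check visually while still pressing.

Run:
```python
from h import *
a=[sense()["contact_force"] for _ in range(1)];print(a)
cv2.imwrite("pics/w15.png",capture("wrist")[:,:,::-1])
crop("pics/w15.png","pics/w15c.png",300,190,110,80,7)
cv2.imwrite("pics/s15.png",capture("scene")[:,:,::-1])
crop("pics/s15.png","pics/s15c.png",245,205,50,50,12)
crop("pics/s14.png","pics/s14d.png",245,205,50,50,12)
```

```text
[array([-5.82496518, -0.27652907, 14.12694574])]
```

View pics/w15c.png

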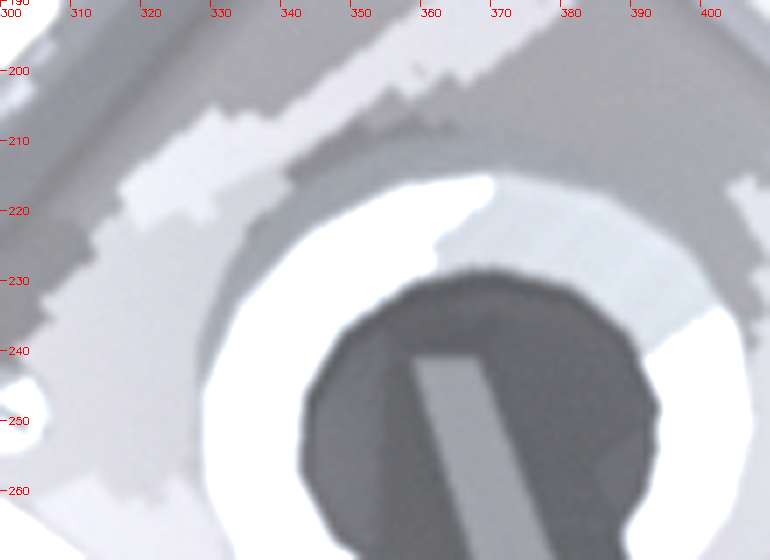

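View pics/s15c.png

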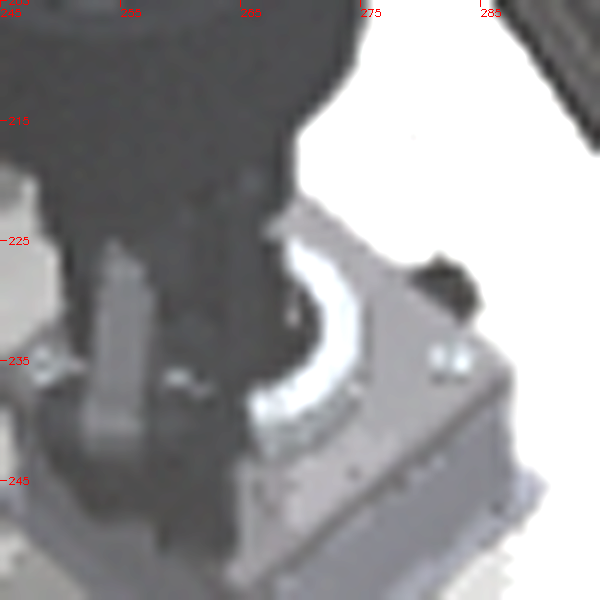

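View pics/s14d.png

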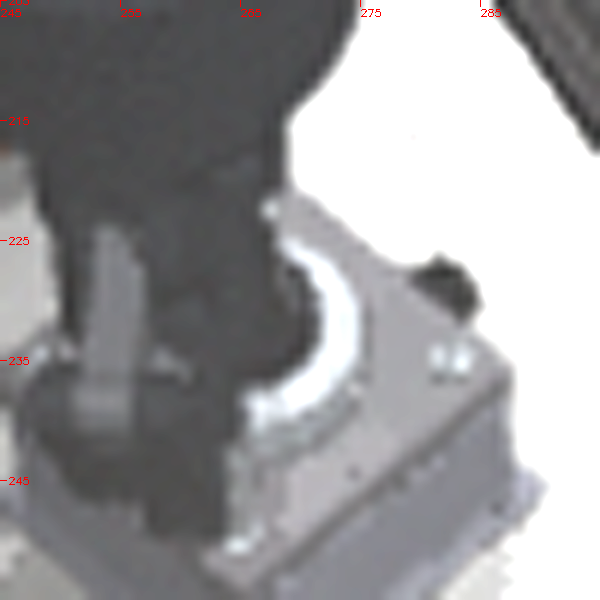

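Run:
```python
from h import *
ci=camera_info("wrist");P=np.array(ci["pose"]);K=ci["camera_matrix"]
# find button width per row from images (dark vs bright ring)
for f,dz in (("w14",.2429-.2378),("w15",0)):
  g=cv2.cvtColor(cv2.imread(f"pics/{f}.png"),cv2.COLOR_BGR2GRAY).astype(float)
  for v in (244,246,248,250,252,254,256):
    r=g[v]
    def edge(a,b,s):
      for u in range(a,b,s):
        if r[u]<110<=r[u+s]: return u+s*(110-r[u])/(r[u+s]-r[u])
    L=edge(350,330,-1);Rr=edge(388,402,1)
    print(f,v,L,Rr,Rr-L)
for f,w,v,dz in (("w14",51.3,252,.0051),("w15",51.5,254,0)):
  d=K[0,0]*.03/w
  pc=np.array([(369-K[0,2])/K[0,0]*d,-(v-K[1,2])/K[1,1]*d,-d])
  print(f,P[:3,:3]@pc+P[:3,3]+[0,0,dz])
```

```text
w14 244 343.04 392.7843137254902 49.7443137254902
w14 246 342.8135593220339 393.2413793103448 50.427819988310944
w14 248 342.78333333333336 394.24528301886795 51.46194968553459
w14 250 342.48214285714283 394.76 52.27785714285716
w14 252 342.5090909090909 394.29824561403507 51.78915470494417
w14 254 342.3703703703704 393.9591836734694 51.588813303099016
w14 256 342.73214285714283 393.8627450980392 51.130602240896394
w15 244 344.1041666666667 392.35 48.24583333333334
w15 246 343.02 393.25 50.23000000000002
w15 248 342.76271186440675 393.82142857142856 51.0587167070218
w15 250 342.5272727272727 393.3898305084746 50.86255778120187
w15 252 342.5 393.3220338983051 50.82203389830511
w15 254 342.2156862745098 393.4310344827586 51.21534820824883
w15 256 342.18367346938777 392.88235294117646 50.698679471788694
w14 [0.44833289 0.00782229 0.06470944]
w15 [0.44892794 0.00727249 0.06053957]
```

The button's image width stayed constant while the camera came 5 mm closer, so the button travelled down with the finger to its end stop. Releasing now.

```bash
python3 -m jog '[{"x":0,"y":0,"z":-0.002,"yaw":0,"gripper":0.45},{"x":0,"y":0,"z":-0.006,"yaw":0,"gripper":0.45},{"x":0,"y":0,"z":-0.015,"yaw":0,"gripper":0.45},{"x":0,"y":0,"z":-0.05,"yaw":0,"gripper":0.45},{"x":0,"y":0,"z":-0.1,"yaw":0,"gripper":0.45},{"x":0.02,"y":0,"z":-0.12,"yaw":0,"gripper":0.45},{"x":0.05,"y":0,"z":-0.12,"yaw":0,"gripper":0.45},{"x":0.08,"y":0,"z":-0.12,"yaw":0,"gripper":0.45}]'
python3 -m jog '[{"x":0,"y":0,"z":0,"yaw":0,"gripper":0.45},{"x":0,"y":0,"z":0,"yaw":0,"gripper":0.45}]'
python3 - <<'E'
from h import *
print(sense()["position"],sense()["contact_force"])
for n in ("scene","wrist","top"): cv2.imwrite(f"pics/f_{n}.png",capture(n)[:,:,::-1])
a=cv2.imread("pics/scene0.png")[125:355,180:400];b=cv2.imread("pics/f_scene.png")[125:355,180:400]
cv2.imwrite("pics/cmp.png",cv2.resize(np.hstack([a,b]),(800,418)))
crop("pics/scene0.png","pics/ra.png",240,210,50,50,8);crop("pics/f_scene.png","pics/rb.png",240,210,50,50,8)
cv2.imwrite("pics/rab.png",np.hstack([cv2.imread("pics/ra.png"),cv2.imread("pics/rb.png")]))
E
```

```text
time: 17.42
position: [0.3621, 0.031, 0.3578]
orientation: [0.296, 0.955, 0.001, 0.004]
contact_force: [-0.6, 1.3, 0.6]
opening: 0.0385
time: 17.68
position: [0.3625, 0.0308, 0.3579]
orientation: [0.296, 0.955, 0.001, 0.005]
contact_force: [1.1, 0.7, -0.0]
opening: 0.0382
[0.36252708 0.03084111 0.35794194] [ 1.0853766   0.70511645 -0.02633629]
```

View pics/cmp.png

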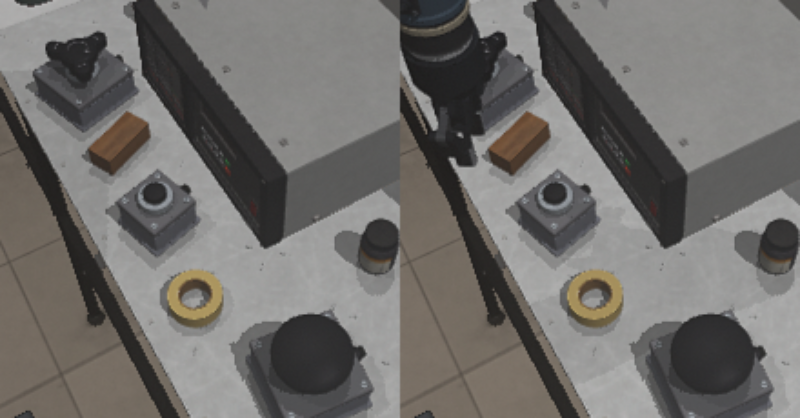

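View pics/rab.png

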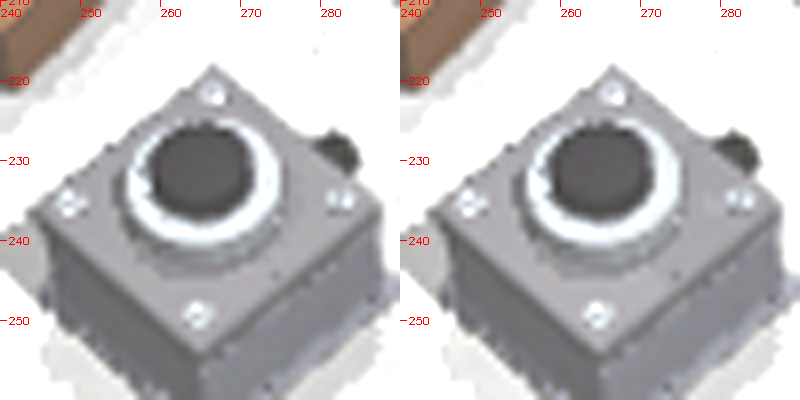

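View pics/f_wrist.png

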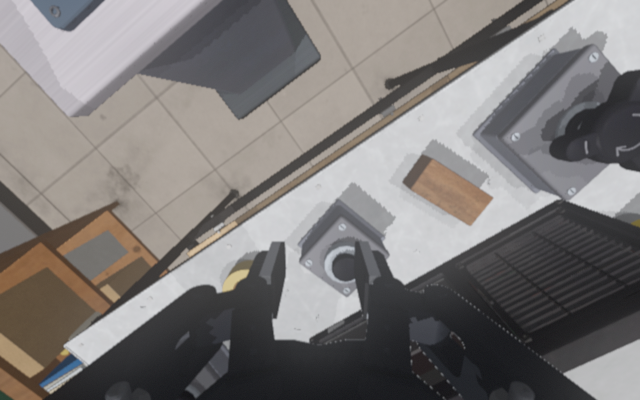

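The button is out again and nothing else has moved. I'm not sure the press was complete, though: the stop came at about 66 mm by tip height, and in w14 the finger sat roughly 5 mm off centre along tool x, so its back edge may have caught the ring. There's plenty of time, so I'll press again better centred.

Run:
```python
from h import *
from scipy.spatial.transform import Rotation as R
s=sense();M=R.from_quat(s["orientation"]).as_matrix();p=s["position"]
print((M.T@(np.array([.4254,-.0131,.2500])-p)).round(4),R.from_quat(s["orientation"]).as_euler("xyz",degrees=True))
```

```text
[-0.0757 -0.0011  0.1083] [179.70084846   0.42934022 145.52340935]
```

```bash
python3 -m jog '[{"x":-0.03,"y":0,"z":0,"yaw":0,"gripper":0.45},{"x":-0.06,"y":-0.001,"z":0,"yaw":0,"gripper":0.45},{"x":-0.0757,"y":-0.0011,"z":0.02,"yaw":0,"gripper":0.45},{"x":-0.0757,"y":-0.0011,"z":0.05,"yaw":0,"gripper":0.45},{"x":-0.0757,"y":-0.0011,"z":0.08,"yaw":0,"gripper":0.45},{"x":-0.0757,"y":-0.0011,"z":0.1,"yaw":0,"gripper":0.45},{"x":-0.0757,"y":-0.0011,"z":0.108,"yaw":0,"gripper":0.45},{"x":-0.0757,"y":-0.0011,"z":0.108,"yaw":0,"gripper":0.45}]'
python3 - <<'E'
from h import *
s=sense();print(s["position"],s["orientation"],s["contact_force"])
cv2.imwrite("pics/w20.png",capture("wrist")[:,:,::-1])
crop("pics/w20.png","pics/w20c.png",290,190,130,90,6)
E
```

```text
time: 18.82
position: [0.4254, -0.0134, 0.2499]
orientation: [0.297, 0.955, 0.001, 0.004]
contact_force: [-0.4, 0.2, 1.0]
opening: 0.0385
[ 0.42543424 -0.01335537  0.24986543] [0.29656749 0.95500361 0.00129391 0.00376225] [-0.38553106  0.20837577  1.02015193]
```

View pics/w20c.png

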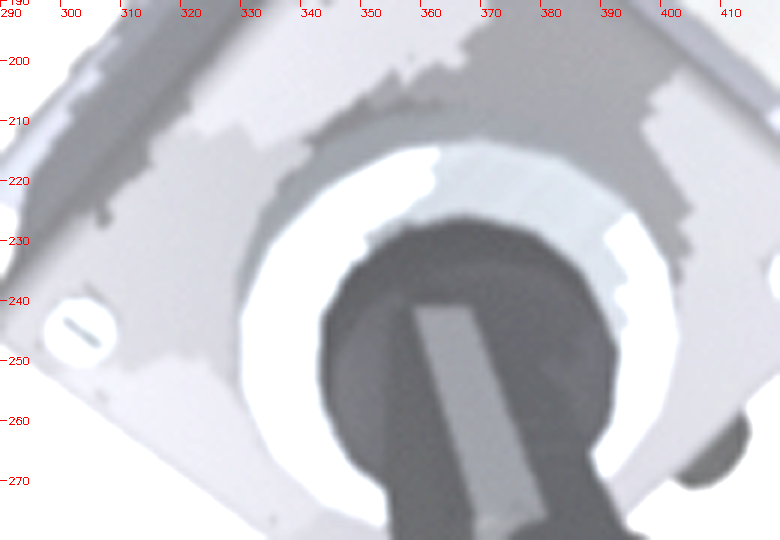

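```bash
for i in 1; do python3 -m jog '[{"x":0,"y":0,"z":0.003,"yaw":0,"gripper":0.45},{"x":0,"y":0,"z":0.006,"yaw":0,"gripper":0.45},{"x":0,"y":0,"z":0.006,"yaw":0,"gripper":0.45}]'; done
python3 -m jog '[{"x":0,"y":0,"z":0.001,"yaw":0,"gripper":0.45},{"x":0,"y":0,"z":0.002,"yaw":0,"gripper":0.45},{"x":0,"y":0,"z":0.002,"yaw":0,"gripper":0.45}]'
python3 -m jog '[{"x":0,"y":0,"z":0.001,"yaw":0,"gripper":0.45},{"x":0,"y":0,"z":0.002,"yaw":0,"gripper":0.45},{"x":0,"y":0,"z":0.002,"yaw":0,"gripper":0.45}]'
python3 -m jog '[{"x":0,"y":0,"z":0.001,"yaw":0,"gripper":0.45},{"x":0,"y":0,"z":0.002,"yaw":0,"gripper":0.45},{"x":0,"y":0,"z":0.002,"yaw":0,"gripper":0.45}]'
```

```text
time: 19.25
position: [0.4258, -0.0133, 0.2448]
orientation: [0.296, 0.955, 0.001, 0.005]
contact_force: [0.2, -0.5, 0.5]
opening: 0.0385
time: 19.62
position: [0.4259, -0.0133, 0.243]
orientation: [0.296, 0.955, 0.001, 0.005]
contact_force: [0.1, -0.2, 0.8]
opening: 0.0381
time: 20.0
position: [0.4259, -0.0133, 0.2411]
orientation: [0.296, 0.955, 0.001, 0.005]
contact_force: [-0.7, 0.2, 3.2]
opening: 0.0385
time: 20.38
position: [0.4259, -0.0133, 0.2391]
orientation: [0.296, 0.955, 0.001, 0.005]
contact_force: [-1.6, -0.4, 3.5]
opening: 0.0388
```

```bash
python3 -m jog '[{"x":0,"y":0,"z":0.001,"yaw":0,"gripper":0.45},{"x":0,"y":0,"z":0.002,"yaw":0,"gripper":0.45},{"x":0,"y":0,"z":0.002,"yaw":0,"gripper":0.45}]'
python3 -m jog '[{"x":0,"y":0,"z":0.001,"yaw":0,"gripper":0.45},{"x":0,"y":0,"z":0.002,"yaw":0,"gripper":0.45},{"x":0,"y":0,"z":0.002,"yaw":0,"gripper":0.45}]'
python3 - <<'E'
from h import *
ci=camera_info("wrist");np.save("ci21.npy",ci["pose"])
cv2.imwrite("pics/w21.png",capture("wrist")[:,:,::-1])
crop("pics/w21.png","pics/w21c.png",290,190,130,90,6)
E
```

```text
time: 20.75
position: [0.4259, -0.0133, 0.2379]
orientation: [0.296, 0.955, 0.001, 0.005]
contact_force: [-3.4, 0.7, 7.9]
opening: 0.0386
time: 21.12
position: [0.4259, -0.0133, 0.2377]
orientation: [0.296, 0.955, 0.001, 0.005]
contact_force: [-5.9, -0.1, 12.4]
opening: 0.0384
```

View pics/w21c.png

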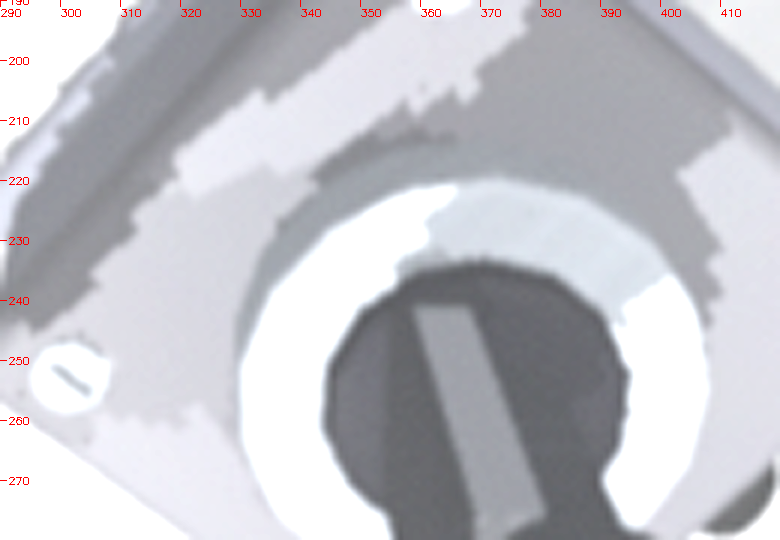

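The stop came at the same height despite a 4 mm shift. The button shrank relative to the ring (49.5/71.5 to 50.5/78 px), so it was fully down on its own stop. Releasing and retreating.

```bash
python3 -m jog '[{"x":0,"y":0,"z":-0.002,"yaw":0,"gripper":0.45},{"x":0,"y":0,"z":-0.006,"yaw":0,"gripper":0.45},{"x":0,"y":0,"z":-0.015,"yaw":0,"gripper":0.45},{"x":0,"y":0,"z":-0.05,"yaw":0,"gripper":0.45},{"x":0,"y":0,"z":-0.1,"yaw":0,"gripper":0.45},{"x":0.01,"y":-0.02,"z":-0.13,"yaw":0,"gripper":0.45},{"x":0.02,"y":-0.05,"z":-0.15,"yaw":0,"gripper":0.45},{"x":0.03,"y":-0.06,"z":-0.15,"yaw":0,"gripper":0.45}]'
python3 -m jog '[{"x":0,"y":0,"z":0,"yaw":0,"gripper":0.45},{"x":0,"y":0,"z":0,"yaw":0,"gripper":0.45},{"x":0,"y":0,"z":0,"yaw":0,"gripper":0.45}]'
python3 - <<'E'
from h import *
print(sense()["position"],sense()["contact_force"])
cv2.imwrite("pics/g_scene.png",capture("scene")[:,:,::-1])
a=cv2.imread("pics/scene0.png")[125:225,180:290];b=cv2.imread("pics/g_scene.png")[125:225,180:290]
im=cv2.resize(np.hstack([a,b]),(800,364))
cv2.imwrite("pics/cmp2.png",cv2.convertScaleAbs(im,alpha=1.5,beta=15))
cv2.imwrite("pics/g_top.png",capture("top")[:,:,::-1])
d=cv2.absdiff(cv2.imread("pics/scene0.png"),cv2.imread("pics/g_scene.png")).max(2);print((d[260:380,260:480]>40).sum())
E
```

```text
time: 22.18
position: [0.3654, -0.0464, 0.3889]
orientation: [0.297, 0.955, 0.002, 0.007]
contact_force: [-0.3, -0.0, -0.2]
opening: 0.0384
time: 22.55
position: [0.3657, -0.0461, 0.3879]
orientation: [0.297, 0.955, 0.002, 0.006]
contact_force: [-0.0, -0.1, -0.1]
opening: 0.0387
[ 0.36572078 -0.04610693  0.3878868 ] [-0.01961799 -0.09967343 -0.11775163]
0
```

View pics/cmp2.png

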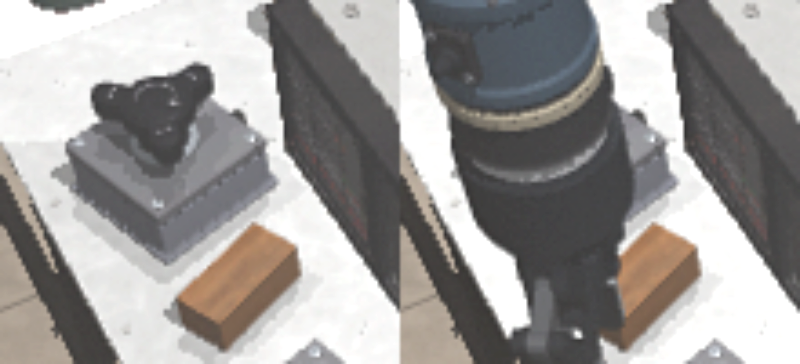

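View pics/g_scene.png

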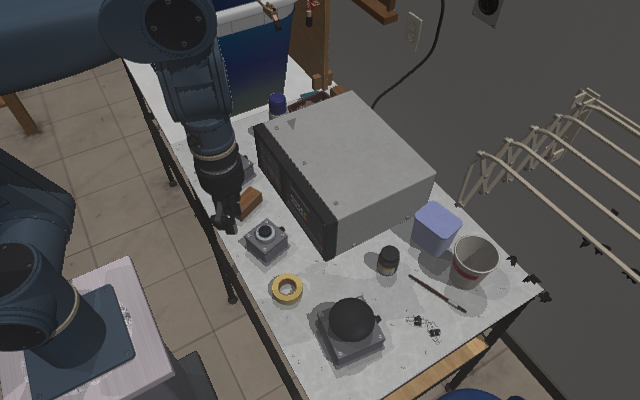

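Run:
```python
from h import *
a=cv2.imread("pics/top0.png")[205:275,195:350];b=cv2.imread("pics/g_top.png")[205:275,195:350]
cv2.imwrite("pics/cmp3.png",cv2.convertScaleAbs(cv2.resize(np.vstack([a,b]),None,fx=4,fy=4,interpolation=cv2.INTER_CUBIC),alpha=1.5,beta=15))
```

```text
(no output)
```

View pics/cmp3.png

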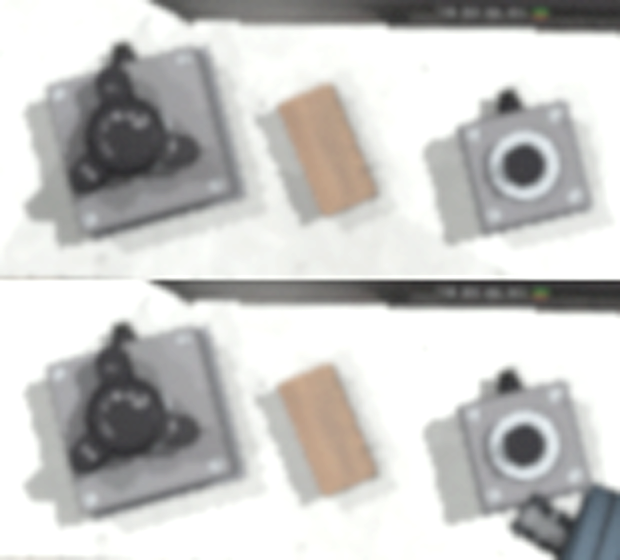

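The lobed head, the wood block and the reset look the same as at the start. The robot is clear of everything, so I'm handing in.

Run:
```python
from plant import *
print(close_job())
```

```text
the job is handed in; nothing more can be done
None
```

The stop test is done and handed in at about 22.6 s. The one thing I could not settle is a height mismatch on the reset press.

- **Stop head pressed:** I pressed the lobed head with closed fingertips to its firm stop, at about 6.6 N. After I lifted off, the picture showed it latched in.
- **Stop head turned:** I pushed one lobe clockwise about 0.65 rad and the head popped out. When I backed off, it turned back to rest on its own.
- **Reset button:** I pressed it three times in all, at up to about 14 N.
    - **First press:** closed fingertips. It stopped firmly higher than expected, so I suspected the steel ring.
    - **Second and third presses:** one finger of the partly open gripper. Both stopped at the same height, even though the third was placed about 4 mm differently.

**Last checks:** The final top view shows the head out and unturned, and the reset button back up. In the views I checked, the round head and the loose things were unchanged. The robot was clear of everything, with contact force near zero.

**The mismatch:** With the nominal fingertip length, the reset's firm stop comes out at about 66 mm instead of 62 mm. The force rising to about 4.4 N before the stop, and the button shrinking relative to its ring in the wrist pictures, both point to full travel. I did not explain the difference.

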